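# Pack the tested white globe lamps in their case and close it

## Task

Lift the two white lamps out of the sloping tester and lay each one gently into a pocket of the case's grey tray, the glass down in its round dimple and the metal cap in the groove in front of it, then shut the lid. The glass is thin, so never let a lamp drop and never press, squeeze or knock the glass hard (the lamps are best held by their metal caps), and leave the amber lamp where it lies in the tester.

Things in the scene. Friction and masses are not known exactly. Their poses are not given: they have to be found in the camera images.
- lamp_a: white globe lamp, 42 g, 76 mm long: glass ball 45 mm across, steel screw cap 26 mm across. Origin: centre of the ball. Own x axis: along the lamp from cap to glass; the cap's gripping cylinder runs from x = -27 to -48 mm, the contact tip ends at -53.5 mm. Thin glass: 10 N on it, or a fall of 8 mm, breaks it; the cap may be gripped firmly. lamp_a and lamp_b are alike and either may go in either pocket
- lamp_b: white globe lamp, 42 g, 76 mm long: glass ball 45 mm across, steel screw cap 26 mm across. Origin: centre of the ball. Own x axis: along the lamp from cap to glass; the cap's gripping cylinder runs from x = -27 to -48 mm, the contact tip ends at -53.5 mm. Thin glass: 10 N on it, or a fall of 8 mm, breaks it; the cap may be gripped firmly.
- lamp_amber: amber (orange) globe lamp, 42 g, 76 mm long: glass ball 45 mm across, steel screw cap 26 mm across. Origin: centre of the ball. Own x axis: along the lamp from cap to glass; the cap's gripping cylinder runs from x = -27 to -48 mm, the contact tip ends at -53.5 mm. Thin glass: 10 N on it, or a fall of 8 mm, breaks it; the cap may be gripped firmly. It stays in the tester; 15 mm of displacement is too much
- lamp_a_glass: the glass ball and neck of lamp_a; same origin and axes as lamp_a
- lamp_b_glass: the glass ball and neck of lamp_b; same origin and axes as lamp_b
- lamp_amber_glass: the glass ball and neck of lamp_amber; same origin and axes
- lamp_a_cap (a point): middle of the steel cap of lamp_a, on the lamp's axis 37.5 mm from the glass centre; axes as lamp_a
- lamp_b_cap (a point): middle of the steel cap of lamp_b, on the lamp's axis 37.5 mm from the glass centre; axes as lamp_b
- tester: grey wedge-shaped lamp tester, 155 x 280 x 73 mm, fixed; origin at the centre of its underside, low front to its -x. The face rises at 28 degrees towards +x and has three bays 88 mm apart along y, with a lamp lying loose in each, axis parallel to the face and 27 mm above it, cap downhill against a black contact plate, glass uphill. Flat rear deck, 73 mm high, with switches
- bay1 (a point): glass centre of the lamp in the middle bay; axes as the tester. White ribs carry each lamp from below, within 10 mm of its middle plane under the cap and 18 mm under the glass, so both flanks are free down to the face. The contact plate is 34 mm wide and reaches 38 mm above the face. A lamp lifts straight off, at right angles to the face
- case: black plastic case, fixed; base 124 x 216 x 28 mm, origin at the centre of its underside, front to -x, lid hinged along the back edge (+x). Filled by a firm grey foam tray, surface 26 mm above the underside (2 mm below the base's rim), with two like pockets 80 mm apart along y: a round dimple, and in front of it (-x) a groove for the cap. No walls beside the pockets
- pocket0 (a point): glass centre of a lamp lying fully home in the pocket on the case's +y side (left); 10 mm above the tray surface, 20 mm behind the case's centre. The dimple is a dish of 24 mm sphere radius, 12.5 mm deep, 43 mm across. Axes as the case; the lamp lies level along x, cap towards -x
- pocket1 (a point): glass centre of a lamp lying fully home in the pocket on the case's -y side (right); 10 mm above the tray surface, 20 mm behind the case's centre. The dimple is a dish of 24 mm sphere radius, 12.5 mm deep, 43 mm across. Axes as the case; the lamp lies level along x, cap towards -x
- pocket0_cap (a point): middle of the steel cap (37.5 mm from the glass centre) of a lamp lying fully home in that pocket, 10 mm above the tray surface; the groove is 31 mm long and 16.7 mm wide, so the cap sinks 3 mm into it
- pocket1_cap (a point): middle of the steel cap (37.5 mm from the glass centre) of a lamp lying fully home in that pocket, 10 mm above the tray surface; the groove is 31 mm long and 16.7 mm wide, so the cap sinks 3 mm into it
- lid (a joint): angle of the case's lid in rad: 0 = shut, 1.57 = upright, more = leaning back, stop at 1.95; starts between 1.6 and 1.85. Stiff hinge (0.085 N m friction): the lid stays where it is left, 1 to 2 N near its free edge moves it. Shut, it clears the glass of seated lamps by 3 mm
- lid_hinge (a point): middle of the lid's hinge line, at the case's back edge, 28 mm above the case's underside; axes as the case, the hinge line is y
- lid_top (a point): point on the middle of the lid's outer face (its top when shut), 99 mm from the hinge along the lid, 39 mm off its rim plane. The lid is a shell 124 x 216 x 38 mm. Own x runs along the lid from free edge to hinge, z out of the outer face; with the lid open that face looks back, away from the robot
- lid_lip (a point): tip of the small lip (50 mm wide, 5 mm thick, sticking out 9 mm) in the middle of the lid's free edge
Mind the look-alikes: they are no part of the job. Leave any blue or yellow look-alike of the lamp_a alone.

How it is judged:
By the outcome, as a careful person would: the job done as asked, in the order asked, and still so for the second after the job is handed in, with the robot touching nothing.
It also fails if it takes over 72 s, if anything falls off the work surface, if the arm or the gripper's body presses on something with over 40 N, if the wrist force passes 120 N, or if a joint passes its speed limit or range.

## Robot

A 6-joint arm with a two-finger parallel gripper is mounted at the origin on a cart in front of the work surface, level with it; the furniture and walls round the work are solid. World frame = base frame: x ahead of the robot, y to its left, z up, the work surface at z = 0. Lengths are in m, angles in degrees, forces in N, time in s.
With the tool pointing down it reaches from about 0.375 to 0.9 m from the base axis. Payload 3.1 kg.
Tool frame: the origin (TCP) lies at the very end of the fingers, on their centre line; the grasp point (between the pads) lies 19 mm behind it; y points along the fingers, z is the direction in which the jaws open and shut, and the axes are right-handed (so a half turn about y gives the same grasp; the last joint's range is limited). The gripper opens to 85 mm and grips with 20 to 120 N. Pads are 22 mm wide; open, the fingers measure 114 mm over their backs; the gripper's body (76 mm by 85 mm) begins 54 mm behind the grasp point. The pads swing forward as they close: fully open they stand 13 mm farther back than shut.
Start: joints at [-78.409, 30.224, 82.088, -0, 67.689, -10.227], TCP at [0.232, -0.58, 0.231] pointing down, gripper open.
Joint ranges: [-176.69, 176.69], [-43.24, 126.21], [12.49, 139.97], [-82, 262], [0, 151.66], [-163.58, 163.58]. Speed limits (degrees/s): [159.86, 159.86, 180, 180, 180, 180].

## Interface

Orientations are given as a 3x3 rotation matrix whose columns are the frame's x, y, z axes.
In Python, from cell import monitor, cams, bot gives the robot as it stands.
- The arm moves only by the tool servo_tool, never from a script. Its argument "plan" is a list of rows, each an object of numbers: "grip": the closure, from 0 (fully open) to 1 (shut); "dx", "dy", "dz": the shift along the tool's x, y, z in units of 1000 mm (1.0 is 1000 mm); "rx", "ry", "rz": the turn, a rotation vector about the tool's x, y, z in units of 45 degrees (1.0 is 45 degrees). In form: [{"grip": .., "dx": .., "dy": .., "dz": .., "rx": .., "ry": .., "rz": ..}, ...]. A call has exactly 10 rows; each row is the pose to reach, as a shift and turn from the pose commanded when the call began, along the tool's axes at that moment; what a row does not reach only later rows make up. A row lasts 1/12 s, in which the tool goes at most 41.7 mm and 7.16 degrees, less where a joint would pass 70% of its speed; a pose out of reach is approached as far as the arm can. A call with a number of a shift or a turn outside -1 to 1 is refused whole. A call with a gripper value outside its range is refused whole. The fingers move at their own pace and stop on an object; "force" is the grip in N (left out, the last holds). Time passes only in rows, so rows that repeat a pose let the fingers close, or fill a call up. It gives the time, the measured TCP pose, the force and the opening at its end, in the units of the state.
- monitor.sense(): the state, without advancing time (a new reading comes with each control period).
- cams.get_image(name): name is "side" or "top"; returns the picture (420x560x3 uint8, blue, green, red); there is no depth.
- cams.get_calibration(name): a dict with "fx", "fy", "cx", "cy" (pixels), "k1" (the pictures are not rectified: a ray, as slopes to the right and down, at radius r is drawn at 1 + k1 r^2 times it, then the intrinsics apply), "R" (3x3) and "t" (3): a world point X has camera coordinates R X + t. Camera axes: x right, y down, z forward; pixel columns grow to the right and rows downward; lengths in m; the calibration is good to about 2 mm. A picture is of the moment at which its call begins. get_calibration takes no time and is no camera call.
- bot.finish_job(): hands the job in, once; it reports no verdict.
The state is a dict: "t": time; "qpos": joint angles; "qd": joint speeds; "effort": joint torques, N m; "ee_pos": TCP position; "tcp_rot": TCP orientation; "wrist_force": force on the tool from outside, world axes, zero at the start; "torque": the same for the moment, N m; "width": finger opening in m.
Only numpy, scipy, OpenCV 4.12 (cv2) and the standard library are available. Lean on these libraries where they do the work, as an engineer would, in place of code of your own. Each camera call takes 0.05 s, during which the arm holds its last target. There are 200 camera calls.

## Working session

There is one attempt and no reset: what is moved stays moved. The work goes in short steps, Python scripts to look and compute and a tool call to move; the robot and the scene stay as the last step left them, time stands still between calls to the robot, and variables do not carry over. Pictures are saved under pics/ and viewed, about 8 in all and at most 12, crops included, and the job is handed in when it is done.

Besides the shell and the picture viewer there is one more tool, called after "Call:" as name([rows], argument=value, ...), one row to a line, values as JSON. servo_tool: Moves the arm, as the interface text tells. Shifts and turns lie within -1 to 1; 1 stands for 1000 mm of shift or 45 degrees of turn. Its arguments: {"type":"object","properties":{"plan":{"type":"array"},"force":{"type":"number"}},"required":["plan"]}

```bash
ls; mkdir -p pics; python3 - <<'E'
from cell import monitor,cams,bot
import cv2
for n in("side","top"):
    cv2.imwrite(f"pics/{n}0.png",cams.get_image(n)); print(n,cams.get_calibration(n))
s=monitor.sense();print(s)
E
```

```text
pics
side {'fx': 483.16767601829935, 'fy': 483.16767601829935, 'cx': 278.7038502570139, 'cy': 203.3027712182449, 'k1': -0.09501130897011273, 'R': array([[-0.91945559, -0.39314476, -0.00621349],
       [-0.24768682,  0.59139856, -0.76739754],
       [ 0.30537297, -0.70404896, -0.64114149]]), 't': array([0.39375365, 0.22297894, 1.16332041])}
top {'fx': 381.2265944828277, 'fy': 381.2265944828277, 'cx': 276.0657073483739, 'cy': 209.6811626014106, 'k1': -0.06043159018671855, 'R': array([[-1.10323358e-04, -9.99356447e-01,  3.58703168e-02],
       [-9.98065635e-01, -2.11998016e-03, -6.21328718e-02],
       [ 6.21689304e-02, -3.58077852e-02, -9.97423093e-01]]), 't': array([-0.10133343,  0.47890379,  0.89147727])}
{'t': 0.1, 'qpos': array([-7.84087308e+01,  3.02744636e+01,  8.21496061e+01,  7.70721986e-06,
        6.76887450e+01, -1.02276295e+01]), 'qd': array([ 0.05070154, -0.122523  , -0.16781217, -0.05752907,  0.01016666,
       -0.00727579]), 'effort': array([-8.08609566e-04, -4.43308353e+01, -1.78584892e+01, -1.17359291e-04,
        3.89387380e-03, -6.06343860e-06]), 'ee_pos': array([ 0.23218871, -0.57957582,  0.23041951]), 'tcp_rot': array([[-9.28363370e-01, -3.95504214e-04,  3.71673642e-01],
       [-3.71673688e-01,  1.92885732e-03, -9.28361432e-01],
       [-3.49734567e-04, -9.99998062e-01, -1.93767899e-03]]), 'wrist_force': array([-0.46434577,  0.47219881,  0.14659927]), 'torque': array([-0.01829774, -0.03100827,  0.04078973]), 'width': 0.08541842333490358}
```

View pics/side0.png

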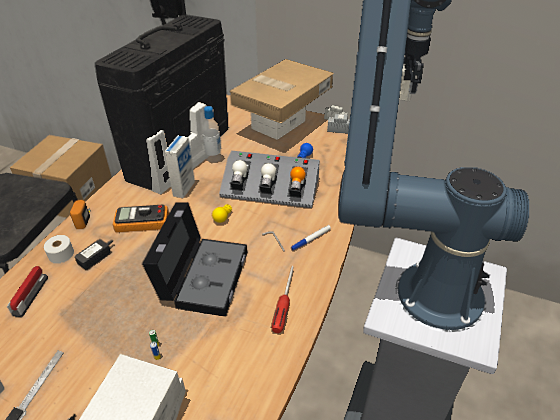

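View pics/top0.png

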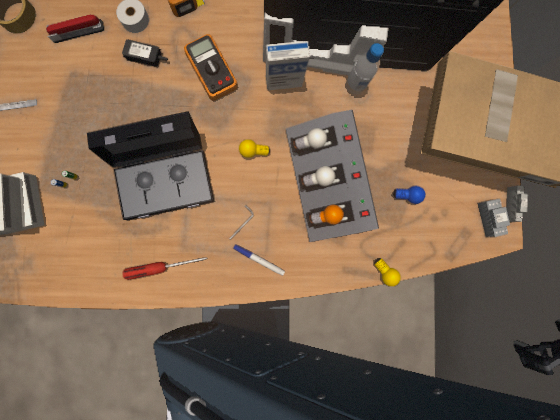

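Side view: three lamps in the tester, at about (240,172) and (268,174) white and (298,174) amber, with the open case at (200,270). The top view shows the white lamps at (317,138) and (325,176), and the amber one at (333,213). The dimples are at (145,180) and (178,173). The yellow lamps at (248,149) and (390,277) and the blue one at (410,195) are look-alikes, so I'll leave them alone.

```bash
cat > h.py <<'E'
import numpy as np,cv2
from cell import monitor,cams,bot
C={n:cams.get_calibration(n) for n in("side","top")}
def K(c): return np.array([[c["fx"],0,c["cx"]],[0,c["fy"],c["cy"]],[0,0,1]])
def D(c): return np.array([c["k1"],0,0,0,0.])
def proj(n,X):
    c=C[n]; return cv2.projectPoints(np.atleast_2d(np.float64(X)),cv2.Rodrigues(c["R"])[0],c["t"],K(c),D(c))[0][:,0]
def ray(n,p):
    c=C[n]; u=cv2.undistortPoints(np.float64([[p]]),K(c),D(c))[0,0]
    d=c["R"].T@np.r_[u,1]; return -c["R"].T@c["t"],d/np.linalg.norm(d)
def onz(n,p,z): o,d=ray(n,p); return o+d*(z-o[2])/d[2]
def tri(ps,pt):
    A=np.zeros((3,3));b=np.zeros(3);L=[ray("side",ps),ray("top",pt)]
    for o,d in L: P=np.eye(3)-np.outer(d,d);A+=P;b+=P@o
    X=np.linalg.solve(A,b); return X,max(np.linalg.norm(np.cross(X-o,d)) for o,d in L)
E
python3 - <<'E'
from h import *
I={n:cv2.imread(f"pics/{n}0.png") for n in C}
roi={"side":(210,145,325,210),"top":(280,105,385,245)}
def blobs(n):
    x0,y0,x1,y1=roi[n]; im=I[n][y0:y1,x0:x1]; h=cv2.cvtColor(im,cv2.COLOR_BGR2HSV)
    w=((h[...,1]<60)&(h[...,2]>190)).astype(np.uint8); a=((h[...,0]>5)&(h[...,0]<22)&(h[...,1]>170)&(h[...,2]>120)).astype(np.uint8)
    for nm,m in(("w",w),("a",a)):
        cs,_=cv2.findContours(m,cv2.RETR_EXTERNAL,cv2.CHAIN_APPROX_NONE)
        for c in cs:
            if cv2.contourArea(c)>40:
                (x,y),r=cv2.minEnclosingCircle(c); print(n,nm,round(x+x0,1),round(y+y0,1),"r",round(r,1),cv2.contourArea(c),cv2.boundingRect(c))
for n in C: blobs(n)
a=cv2.resize(I["top"][105:245,280:385],None,fx=4,fy=4,interpolation=cv2.INTER_CUBIC)
b=cv2.resize(I["top"][100:240,80:220],None,fx=4,fy=4,interpolation=cv2.INTER_CUBIC)[:, :380]
b=cv2.resize(I["top"][145:225,110:220],None,fx=5,fy=5,interpolation=cv2.INTER_CUBIC)
b=cv2.resize(b,(385,280))
cv=np.zeros((560,800,3),np.uint8);cv[:560,:420]=a;cv[:280,420:]=b[:,:380]
s=cv2.resize(I["side"][145:210,210:325],(380,215),interpolation=cv2.INTER_CUBIC);cv[300:515,420:]=s
cv2.imwrite("pics/crop1.png",cv)
E
```

```text
side w 266.3 173.1 r 10.2 122.0 (52, 18, 14, 21)
side w 238.4 169.7 r 9.9 124.5 (22, 15, 16, 20)
side a 297.3 174.2 r 7.9 150.0 (81, 22, 14, 15)
top w 325.4 174.6 r 7.8 167.0 (38, 63, 16, 15)
top w 316.9 136.2 r 7.6 159.5 (30, 24, 15, 15)
top a 331.5 214.5 r 11.6 303.5 (40, 100, 24, 19)
```

View pics/crop1.png

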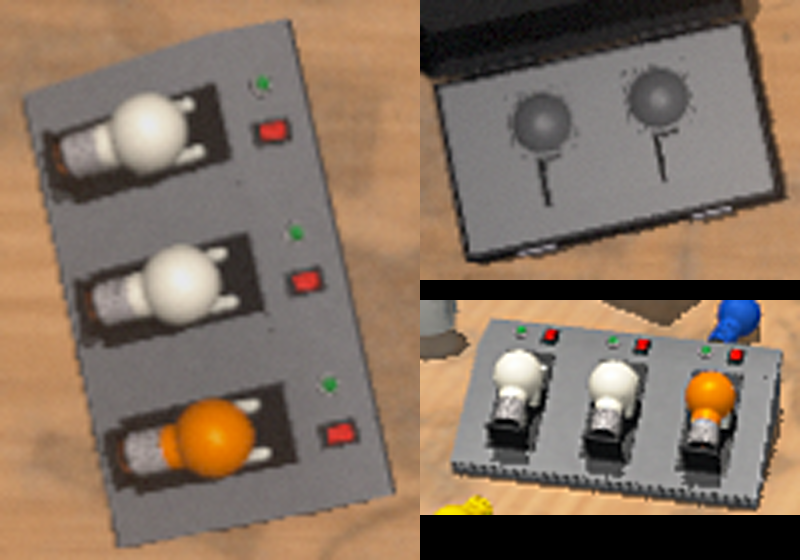

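```bash
python3 - <<'E'
from h import *
np.set_printoptions(precision=4,suppress=True)
pt=[(316.6,137.6),(324.9,175.6),(333.4,214.1)];ps=[(240,167.2),(268.1,170),(297.8,174)]
B=[]
for a,b in zip(ps,pt):
    X,e=tri(a,b);B.append(X);print("ball",X,"err",e)
B=np.array(B);v=B[0]-B[2];print("spacing",np.linalg.norm(np.diff(B,axis=0),axis=1),"yaxis yaw",np.degrees(np.arctan2(v[1],v[0])))
f=lambda x,y:(280+x/4-.375,105+y/4-.375)
d1,d2=onz("top",f(290,20),.073),onz("top",f(395,493),.073);w=d1-d2
print("deck",d1,d2,np.linalg.norm(w),np.degrees(np.arctan2(w[1],w[0])))
g=lambda x,y:(110+(x-420)/3.5-.36,145+y/3.5-.36)
D_=[onz("top",g(*p),.026) for p in((541,122),(659,98))];w=D_[0]-D_[1]
print("dimples",D_,np.linalg.norm(w),"case y yaw",np.degrees(np.arctan2(w[1],w[0])))
for p in((436,88),(745,25),(783,195),(470,260)):print("case corner",onz("top",g(*p),.028))
# refine dimples by darkness
im=cv2.cvtColor(cv2.imread("pics/top0.png"),cv2.COLOR_BGR2GRAY)
for c in((144,180),(178,173)):
    p=im[c[1]-14:c[1]+11,c[0]-14:c[0]+15];m=((p<np.median(p)-25)).astype(np.uint8);m=cv2.morphologyEx(m,cv2.MORPH_OPEN,cv2.getStructuringElement(cv2.MORPH_ELLIPSE,(7,7)))
    M=cv2.moments(m,True);q=(M["m10"]/M["m00"]+c[0]-14,M["m01"]/M["m00"]+c[1]-14);print(q,M["m00"],onz("top",q,.026))
s=cv2.imread("pics/side0.png")
im=cv2.resize(s[190:325,130:260],None,fx=4.4,fy=4.4,interpolation=cv2.INTER_CUBIC);cv2.imwrite("pics/case_side.png",im)
E
```

```text
ball [ 0.637  -0.1909  0.0788] err 0.0017241919344415204
ball [ 0.5513 -0.2083  0.0804] err 0.00048032805037065434
ball [ 0.4649 -0.2273  0.0773] err 0.0007835375363148265
spacing [0.0874 0.0886] yaxis yaw 11.929943148460424
deck [ 0.7068 -0.2742  0.073 ] [ 0.4348 -0.3302  0.073 ] 0.2777245466758791 11.624082107058236
dimples [array([0.5491, 0.2106, 0.026 ]), array([0.5656, 0.1314, 0.026 ])] 0.08098216234270585 case y yaw 101.73899970766759
case corner [0.5718 0.2817 0.028 ]
case corner [0.6153 0.0738 0.028 ]
case corner [0.4999 0.0468 0.028 ]
case corner [0.4559 0.2556 0.028 ]
(140.0, 176.0) 33.0 [0.5574 0.2208 0.026 ]
(174.2017543859649, 171.55263157894737) 114.0 [0.5681 0.1402 0.026 ]
```

View pics/case_side.png

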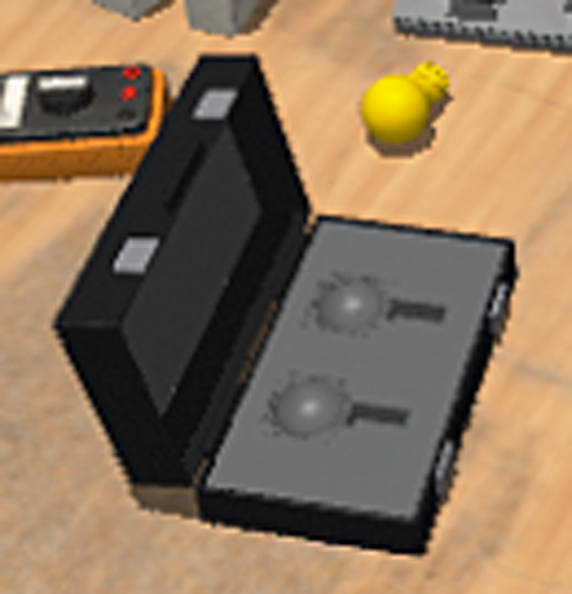

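```bash
cat >> h.py <<'E'
from scipy.spatial.transform import Rotation as Ro
np.set_printoptions(precision=4,suppress=True)
z=np.array([0,0,1.]);a=np.radians(11.8);c28,s28=np.cos(np.radians(28)),np.sin(np.radians(28))
ty=np.array([np.cos(a),np.sin(a),0]);tx=np.array([ty[1],-ty[0],0])
cx_=ty.copy();cy_=-tx
d=c28*tx+s28*z;n=c28*z-s28*tx
RG=np.c_[d,-n,ty]           # grasp: tool x along lamp
RP=np.c_[cx_,-z,cy_]        # place
bay1=np.array([.5511,-.2088,.0788])
ball={"mid":bay1,"far":bay1+.088*ty}
def grasp(k,up=0,b=.008): return ball[k]-.0375*d-b*n+up*n
def rel(R,p,lab=""):
    s=monitor.sense();R0=s["tcp_rot"]
    print(lab,"d",(R0.T@(p-s["ee_pos"])).round(4),"r",(Ro.from_matrix(R0.T@R).as_rotvec()/np.radians(45)).round(3))
def st():
    s=monitor.sense();print("t",round(s["t"],2),s["ee_pos"],"w",round(s["width"],4),"F",s["wrist_force"].round(2),"q",s["qpos"].round(0))
E
python3 - <<'E'
from h import *
print("side dimples",onz("side",(209.2,258.9),.026),onz("side",(200.9,282.4),.026))
print("carton front base",onz("top",(288,92),0),onz("top",(288,92),.15))
st();rel(RG,grasp("mid",.18),"hover");print(grasp("mid",.18),grasp("mid"),grasp("far"))
E
```

```text
side dimples [0.564  0.1322 0.026 ] [0.544  0.2088 0.026 ]
carton front base [ 0.7739 -0.1312  0.    ] [ 0.7168 -0.121   0.15  ]
t 0.1 [ 0.2322 -0.5796  0.2304] w 0.0854 F [-0.46  0.47  0.15] q [-78.  30.  82.   0.  68. -10.]
hover d [-0.4537  0.0182 -0.3378] r [ 0.435 -1.739 -0.519]
[ 0.5278 -0.0973  0.2131] [ 0.5451 -0.1801  0.0541] [ 0.6312 -0.1621  0.0541]
```

Call:
servo_tool([
  {"grip":0.2,"dx":-0.023,"dy":-0.005,"dz":-0.017,"rx":0.022,"ry":-0.087,"rz":-0.026},
  {"grip":0.3,"dx":-0.046,"dy":-0.01,"dz":-0.034,"rx":0.044,"ry":-0.174,"rz":-0.052},
  {"grip":0.3,"dx":-0.07,"dy":-0.015,"dz":-0.051,"rx":0.066,"ry":-0.26,"rz":-0.078},
  {"grip":0.3,"dx":-0.093,"dy":-0.02,"dz":-0.068,"rx":0.088,"ry":-0.348,"rz":-0.104},
  {"grip":0.3,"dx":-0.116,"dy":-0.025,"dz":-0.085,"rx":0.11,"ry":-0.435,"rz":-0.13},
  {"grip":0.3,"dx":-0.14,"dy":-0.03,"dz":-0.102,"rx":0.132,"ry":-0.522,"rz":-0.156},
  {"grip":0.3,"dx":-0.163,"dy":-0.035,"dz":-0.12,"rx":0.154,"ry":-0.61,"rz":-0.182},
  {"grip":0.3,"dx":-0.186,"dy":-0.04,"dz":-0.137,"rx":0.176,"ry":-0.697,"rz":-0.208},
  {"grip":0.3,"dx":-0.21,"dy":-0.045,"dz":-0.154,"rx":0.198,"ry":-0.784,"rz":-0.234},
  {"grip":0.3,"dx":-0.233,"dy":-0.05,"dz":-0.171,"rx":0.22,"ry":-0.87,"rz":-0.26},
])

```text
t: 0.93
ee_pos: [0.3855, -0.3333, 0.2813]
tcp_rot: [[-0.474, -0.037, 0.88], [-0.846, -0.257, -0.467], [0.244, -0.966, 0.091]]
wrist_force: [0.4, 0.2, -0.3]
width: 0.0598
```

```bash
python3 -c "
from h import *
st();rel(RG,grasp('mid',.12),'h')"
```

```text
t 0.93 [ 0.3855 -0.3333  0.2813] w 0.0598 F [ 0.39  0.2  -0.28] q [-47.  15. 100. -14.  56. -11.]
h d [-0.2761  0.0579  0.022 ] r [ 0.215 -0.865 -0.255]
```

Call:
servo_tool([
  {"grip":0.4,"dx":-0.03,"dy":0.0,"dz":0.002,"rx":0.022,"ry":-0.096,"rz":-0.028},
  {"grip":0.4,"dx":-0.061,"dy":0.0,"dz":0.005,"rx":0.048,"ry":-0.192,"rz":-0.057},
  {"grip":0.4,"dx":-0.092,"dy":0.005,"dz":0.007,"rx":0.072,"ry":-0.288,"rz":-0.085},
  {"grip":0.4,"dx":-0.123,"dy":0.01,"dz":0.01,"rx":0.096,"ry":-0.384,"rz":-0.113},
  {"grip":0.4,"dx":-0.153,"dy":0.02,"dz":0.012,"rx":0.12,"ry":-0.48,"rz":-0.142},
  {"grip":0.4,"dx":-0.184,"dy":0.03,"dz":0.015,"rx":0.144,"ry":-0.577,"rz":-0.17},
  {"grip":0.4,"dx":-0.215,"dy":0.04,"dz":0.017,"rx":0.168,"ry":-0.673,"rz":-0.198},
  {"grip":0.4,"dx":-0.245,"dy":0.05,"dz":0.02,"rx":0.192,"ry":-0.77,"rz":-0.227},
  {"grip":0.4,"dx":-0.276,"dy":0.058,"dz":0.022,"rx":0.215,"ry":-0.865,"rz":-0.255},
  {"grip":0.4,"dx":-0.276,"dy":0.058,"dz":0.022,"rx":0.215,"ry":-0.865,"rz":-0.255},
])

```text
t: 1.77
ee_pos: [0.5345, -0.1225, 0.1567]
tcp_rot: [[0.186, 0.095, 0.978], [-0.865, -0.457, 0.209], [0.467, -0.884, -0.003]]
wrist_force: [0.7, -0.1, -0.3]
width: 0.0516
```

```bash
python3 -c "
from h import *
st();rel(RG,grasp('mid',.05),'h5');rel(RG,grasp('mid'),'g')
print('proj grasp',proj('top',grasp('mid')),proj('side',grasp('mid')))"
```

```text
t 1.77 [ 0.5345 -0.1225  0.1567] w 0.0516 F [ 0.73 -0.05 -0.33] q [-11.  31. 105. -41.  41.   8.]
h5 d [ 0.0037  0.068  -0.0014] r [ 0.     0.007 -0.004]
g d [ 0.0039  0.118  -0.0014] r [ 0.     0.007 -0.004]
proj grasp [[310.9944 180.1231]] [[266.1392 182.8964]]
```

Call:
servo_tool([
  {"grip":0.4,"dx":0.001,"dy":0.01,"dz":-0.001,"rx":0,"ry":0.007,"rz":-0.004},
  {"grip":0.4,"dx":0.002,"dy":0.02,"dz":-0.001,"rx":0,"ry":0.007,"rz":-0.004},
  {"grip":0.4,"dx":0.004,"dy":0.03,"dz":-0.001,"rx":0,"ry":0.007,"rz":-0.004},
  {"grip":0.4,"dx":0.004,"dy":0.045,"dz":-0.001,"rx":0,"ry":0.007,"rz":-0.004},
  {"grip":0.4,"dx":0.004,"dy":0.06,"dz":-0.001,"rx":0,"ry":0.007,"rz":-0.004},
  {"grip":0.4,"dx":0.004,"dy":0.07,"dz":-0.001,"rx":0,"ry":0.007,"rz":-0.004},
  {"grip":0.4,"dx":0.004,"dy":0.078,"dz":-0.001,"rx":0,"ry":0.007,"rz":-0.004},
  {"grip":0.4,"dx":0.004,"dy":0.083,"dz":-0.001,"rx":0,"ry":0.007,"rz":-0.004},
  {"grip":0.4,"dx":0.004,"dy":0.085,"dz":-0.001,"rx":0,"ry":0.007,"rz":-0.004},
  {"grip":0.4,"dx":0.004,"dy":0.085,"dz":-0.001,"rx":0,"ry":0.007,"rz":-0.004},
])

```text
t: 2.6
ee_pos: [0.5416, -0.1702, 0.0869]
tcp_rot: [[0.171, 0.095, 0.981], [-0.865, -0.462, 0.196], [0.472, -0.882, 0.004]]
wrist_force: [-0.2, 0.4, -0.1]
width: 0.0515
```

```bash
python3 -c "
from h import *
st();rel(RG,grasp('mid'),'g')
p=monitor.sense()['ee_pos'];print('tcp px',proj('top',p),proj('side',p))
a=cams.get_image('top')[110:240,270:390];b=cams.get_image('side')[130:215,205:335]
o=np.zeros((520,800,3),np.uint8);o[:,:480]=cv2.resize(a,(480,520),interpolation=2);o[:209,480:]=cv2.resize(b,(320,209),interpolation=2);cv2.imwrite('pics/g1.png',o)"
```

```text
t 2.6 [ 0.5416 -0.1702  0.0869] w 0.0515 F [-0.17  0.36 -0.11] q [-16.  39. 106. -51.  32.  16.]
g d [-0.0063  0.0338  0.0014] r [ 0.001 -0.012  0.004]
tcp px [[308.4439 179.5963]] [[265.5698 176.0774]]
```

View pics/g1.png

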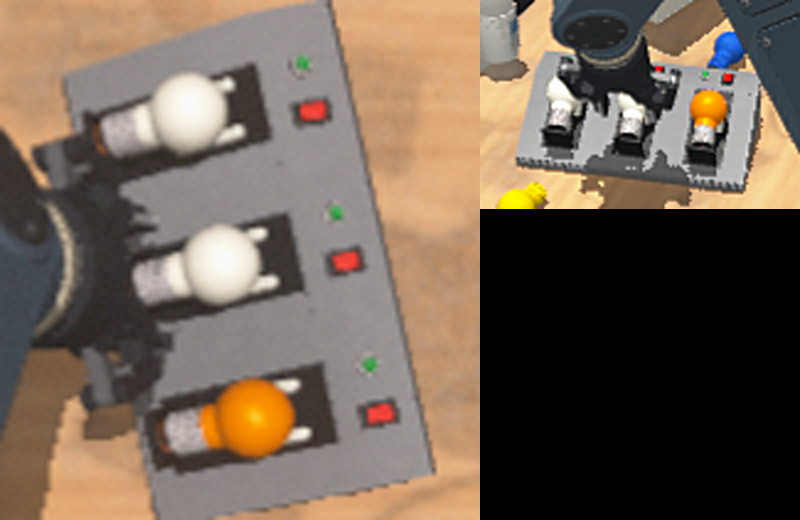

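Call:
servo_tool([
  {"grip":0.4,"dx":-0.002,"dy":0.003,"dz":0.0005,"rx":0,"ry":-0.012,"rz":0.004},
  {"grip":0.4,"dx":-0.005,"dy":0.008,"dz":0.001,"rx":0,"ry":-0.012,"rz":0.004},
  {"grip":0.4,"dx":-0.006,"dy":0.014,"dz":0.0015,"rx":0,"ry":-0.012,"rz":0.004},
  {"grip":0.4,"dx":-0.006,"dy":0.02,"dz":0.0015,"rx":0,"ry":-0.012,"rz":0.004},
  {"grip":0.4,"dx":-0.006,"dy":0.026,"dz":0.0015,"rx":0,"ry":-0.012,"rz":0.004},
  {"grip":0.4,"dx":-0.006,"dy":0.031,"dz":0.0015,"rx":0,"ry":-0.012,"rz":0.004},
  {"grip":0.4,"dx":-0.006,"dy":0.034,"dz":0.0015,"rx":0,"ry":-0.012,"rz":0.004},
  {"grip":0.4,"dx":-0.006,"dy":0.034,"dz":0.0015,"rx":0,"ry":-0.012,"rz":0.004},
  {"grip":0.4,"dx":-0.006,"dy":0.034,"dz":0.0015,"rx":0,"ry":-0.012,"rz":0.004},
  {"grip":0.4,"dx":-0.006,"dy":0.034,"dz":0.0015,"rx":0,"ry":-0.012,"rz":0.004},
])

```text
t: 3.53
ee_pos: [0.5455, -0.18, 0.0544]
tcp_rot: [[0.181, 0.096, 0.979], [-0.864, -0.46, 0.205], [0.469, -0.883, -0.001]]
wrist_force: [-0.2, 0.3, 0.1]
width: 0.0516
```

```bash
python3 -c "
from h import *
st();rel(RG,grasp('mid'),'g')
a=cams.get_image('top')[150:210,280:350];b=cams.get_image('side')[150:200,230:310]
o=np.zeros((360,800,3),np.uint8);o[:,:420]=cv2.resize(a,(420,360),interpolation=2);o[:237,420:]=cv2.resize(b,(380,237),interpolation=2);cv2.imwrite('pics/g2.png',o)"
```

```text
t 3.53 [ 0.5455 -0.18    0.0544] w 0.0516 F [-0.25  0.35  0.06] q [-17.  42. 106. -56.  30.  20.]
g d [-0.0001  0.0002 -0.0004] r [ 0.001  0.    -0.   ]
```

View pics/g2.png

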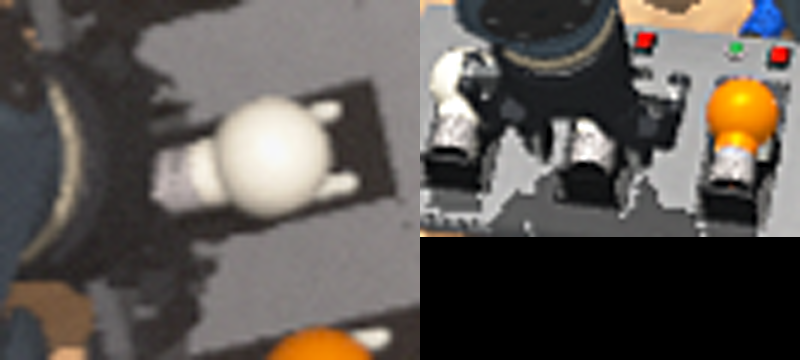

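Call:
servo_tool([
  {"grip":0.6,"dx":0,"dy":0,"dz":0,"rx":0,"ry":0,"rz":0},
  {"grip":0.7,"dx":0,"dy":0,"dz":0,"rx":0,"ry":0,"rz":0},
  {"grip":0.75,"dx":0,"dy":0,"dz":0,"rx":0,"ry":0,"rz":0},
  {"grip":0.8,"dx":0,"dy":0,"dz":0,"rx":0,"ry":0,"rz":0},
  {"grip":0.9,"dx":0,"dy":0,"dz":0,"rx":0,"ry":0,"rz":0},
  {"grip":1,"dx":0,"dy":0,"dz":0,"rx":0,"ry":0,"rz":0},
  {"grip":1,"dx":0,"dy":0,"dz":0,"rx":0,"ry":0,"rz":0},
  {"grip":1,"dx":0,"dy":-0.002,"dz":0,"rx":0,"ry":0,"rz":0},
  {"grip":1,"dx":0,"dy":-0.005,"dz":0,"rx":0,"ry":0,"rz":0},
  {"grip":1,"dx":0,"dy":-0.01,"dz":0,"rx":0,"ry":0,"rz":0},
], force=40)

```text
t: 4.47
ee_pos: [0.5443, -0.1755, 0.0628]
tcp_rot: [[0.181, 0.094, 0.979], [-0.864, -0.459, 0.204], [0.469, -0.883, -0.002]]
wrist_force: [0.4, -0.5, -0.0]
width: 0.0244
```

```bash
python3 -c "
from h import *
st()"
```

```text
t 4.47 [ 0.5443 -0.1755  0.0628] w 0.0244 F [ 0.42 -0.49 -0.05] q [-17.  41. 106. -55.  30.  19.]
```

Call:
servo_tool([
  {"grip":1,"dx":0,"dy":-0.003,"dz":0,"rx":0,"ry":0,"rz":0},
  {"grip":1,"dx":0,"dy":-0.006,"dz":0,"rx":0,"ry":0,"rz":0},
  {"grip":1,"dx":0,"dy":-0.01,"dz":0,"rx":0,"ry":0,"rz":0},
  {"grip":1,"dx":0,"dy":-0.014,"dz":0,"rx":0,"ry":0,"rz":0},
  {"grip":1,"dx":0,"dy":-0.018,"dz":0,"rx":0,"ry":0,"rz":0},
  {"grip":1,"dx":0,"dy":-0.022,"dz":0,"rx":0,"ry":0,"rz":0},
  {"grip":1,"dx":0,"dy":-0.026,"dz":0,"rx":0,"ry":0,"rz":0},
  {"grip":1,"dx":0,"dy":-0.03,"dz":0,"rx":0,"ry":0,"rz":0},
  {"grip":1,"dx":0,"dy":-0.03,"dz":0,"rx":0,"ry":0,"rz":0},
  {"grip":1,"dx":0,"dy":-0.03,"dz":0,"rx":0,"ry":0,"rz":0},
])

```text
t: 5.3
ee_pos: [0.5418, -0.1614, 0.09]
tcp_rot: [[0.181, 0.096, 0.979], [-0.864, -0.46, 0.205], [0.47, -0.883, -0.0]]
wrist_force: [0.4, -0.6, -0.2]
width: 0.0245
```

```bash
cat >> h.py <<'E'
def held(tag,roi_t,roi_s):
    """white blobs near the expected ball of a held lamp, expected pose from TCP"""
    s=monitor.sense();R=s["tcp_rot"];e=s["ee_pos"]-.008*R[:,1]+.0375*R[:,0];out={}
    for nm,ro in(("top",roi_t),("side",roi_s)):
        im=cams.get_image(nm);cv2.imwrite(f"pics/{tag}_{nm}.png",im);q=proj(nm,e)[0];x,y=(q-ro).astype(int);w=im[y:y+2*ro,x:x+2*ro]
        h=cv2.cvtColor(w,cv2.COLOR_BGR2HSV);m=((h[...,1]<60)&(h[...,2]>150)).astype(np.uint8)
        dt=cv2.distanceTransform(np.pad(m,1),cv2.DIST_L2,5)[1:-1,1:-1];v=dt.max();yy,xx=np.nonzero(dt>v-.9);out[nm]=np.array([xx.mean()+x,yy.mean()+y]);print(nm,"exp",q,"seen",out[nm],"r",v)
    X,er=tri(out["side"],out["top"]);print("ball",X,"exp",e,"err",er,"diff tool",R.T@(X-e));return X
E
python3 -c "
from h import *
st();held('l1',18,18)
o=np.zeros((400,800,3),np.uint8)
for i,(n,x,y) in enumerate((('top',270,130),('side',215,120))):o[:,400*i:400*i+400]=cv2.resize(cv2.imread(f'pics/l1_{n}.png')[y:y+90,x:x+90],(400,400),interpolation=2)
cv2.imwrite('pics/l1.png',o)"
```

```text
t 5.3 [ 0.5418 -0.1614  0.09  ] w 0.0245 F [ 0.43 -0.61 -0.23] q [-15.  38. 106. -50.  33.  15.]
top exp [319.2337 174.9635] seen [318.8 174.4] r 9.7876
side exp [266.2384 164.0334] seen [265.5 177.5] r 4.0
ball [ 0.5566 -0.1981  0.0583] exp [ 0.5478 -0.1902  0.1146] err 0.001299937714432718 diff tool [-0.018   0.0542  0.007 ]
```

View pics/l1.png

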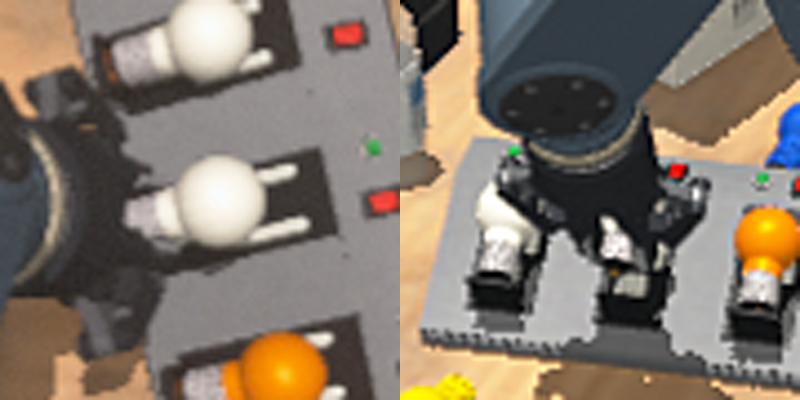

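```bash
cat >> h.py <<'E'
pm=np.array([.5562,.1705,.036]);pk=[pm+.04*cy_,pm-.04*cy_]
def place(i,up=0,b=.008): return pk[i]-.0375*cx_-(b-up)*z
from scipy.spatial.transform import Slerp
RM=Slerp([0,1],Ro.from_matrix([RG,RP]))(.5).as_matrix()
E
python3 -c "
from h import *
rel(RM,np.array([.50,.02,.24]),'mid')"
```

```text
mid d [-0.0938 -0.2202 -0.0037] r [ 0.245 -0.978  0.243]
```

Call:
servo_tool([
  {"grip":1,"dx":0,"dy":-0.015,"dz":0,"rx":0.01,"ry":-0.04,"rz":0.01},
  {"grip":1,"dx":-0.003,"dy":-0.035,"dz":0,"rx":0.03,"ry":-0.12,"rz":0.03},
  {"grip":1,"dx":-0.008,"dy":-0.06,"dz":0,"rx":0.055,"ry":-0.22,"rz":0.055},
  {"grip":1,"dx":-0.018,"dy":-0.085,"dz":-0.001,"rx":0.083,"ry":-0.33,"rz":0.083},
  {"grip":1,"dx":-0.03,"dy":-0.11,"dz":-0.001,"rx":0.11,"ry":-0.44,"rz":0.11},
  {"grip":1,"dx":-0.043,"dy":-0.135,"dz":-0.002,"rx":0.138,"ry":-0.55,"rz":0.138},
  {"grip":1,"dx":-0.056,"dy":-0.158,"dz":-0.003,"rx":0.165,"ry":-0.66,"rz":0.165},
  {"grip":1,"dx":-0.07,"dy":-0.18,"dz":-0.003,"rx":0.193,"ry":-0.77,"rz":0.193},
  {"grip":1,"dx":-0.083,"dy":-0.202,"dz":-0.004,"rx":0.22,"ry":-0.88,"rz":0.22},
  {"grip":1,"dx":-0.094,"dy":-0.22,"dz":-0.004,"rx":0.245,"ry":-0.978,"rz":0.243},
])

```text
t: 6.23
ee_pos: [0.4989, 0.0212, 0.2406]
tcp_rot: [[0.828, 0.149, 0.541], [-0.507, -0.213, 0.835], [0.239, -0.966, -0.101]]
wrist_force: [-0.8, 0.5, -0.6]
width: 0.024
```

```bash
python3 -c "
from h import *
st();rel(RP,place(0,.10),'h')"
```

```text
t 6.23 [0.4989 0.0212 0.2406] w 0.024 F [-0.79  0.5  -0.56] q [ -3.  18. 105. -16.  49. -52.]
h d [-0.1083  0.072   0.1691] r [ 0.242 -0.972  0.243]
```

Call:
servo_tool([
  {"grip":1,"dx":-0.012,"dy":0.005,"dz":0.019,"rx":0.027,"ry":-0.108,"rz":0.027},
  {"grip":1,"dx":-0.024,"dy":0.011,"dz":0.038,"rx":0.054,"ry":-0.216,"rz":0.054},
  {"grip":1,"dx":-0.036,"dy":0.018,"dz":0.056,"rx":0.081,"ry":-0.324,"rz":0.081},
  {"grip":1,"dx":-0.048,"dy":0.026,"dz":0.075,"rx":0.108,"ry":-0.432,"rz":0.108},
  {"grip":1,"dx":-0.06,"dy":0.035,"dz":0.094,"rx":0.135,"ry":-0.54,"rz":0.135},
  {"grip":1,"dx":-0.073,"dy":0.045,"dz":0.115,"rx":0.163,"ry":-0.652,"rz":0.163},
  {"grip":1,"dx":-0.086,"dy":0.055,"dz":0.135,"rx":0.19,"ry":-0.76,"rz":0.19},
  {"grip":1,"dx":-0.098,"dy":0.065,"dz":0.154,"rx":0.218,"ry":-0.874,"rz":0.218},
  {"grip":1,"dx":-0.108,"dy":0.072,"dz":0.169,"rx":0.242,"ry":-0.972,"rz":0.243},
  {"grip":1,"dx":-0.108,"dy":0.072,"dz":0.169,"rx":0.242,"ry":-0.972,"rz":0.243},
])

```text
t: 7.07
ee_pos: [0.513, 0.2019, 0.1247]
tcp_rot: [[0.979, -0.002, -0.203], [0.203, -0.001, 0.979], [-0.002, -1.0, -0.0]]
wrist_force: [-0.1, -0.4, -0.6]
width: 0.0247
```

```bash
python3 -c "
from h import *
st();rel(RP,place(0,.05),'h5')"
```

```text
t 7.07 [0.513  0.2019 0.1247] w 0.0247 F [-0.11 -0.38 -0.64] q [ 10.  33.  98.  -0.  49. -92.]
h5 d [-0.0015  0.0467  0.0005] r [ 0.    -0.002 -0.003]
```

Call:
servo_tool([
  {"grip":1,"dx":-0.001,"dy":0.006,"dz":0,"rx":0,"ry":-0.002,"rz":-0.003},
  {"grip":1,"dx":-0.001,"dy":0.014,"dz":0,"rx":0,"ry":-0.002,"rz":-0.003},
  {"grip":1,"dx":-0.001,"dy":0.023,"dz":0,"rx":0,"ry":-0.002,"rz":-0.003},
  {"grip":1,"dx":-0.001,"dy":0.033,"dz":0,"rx":0,"ry":-0.002,"rz":-0.003},
  {"grip":1,"dx":-0.001,"dy":0.043,"dz":0,"rx":0,"ry":-0.002,"rz":-0.003},
  {"grip":1,"dx":-0.001,"dy":0.052,"dz":0,"rx":0,"ry":-0.002,"rz":-0.003},
  {"grip":1,"dx":-0.001,"dy":0.06,"dz":0,"rx":0,"ry":-0.002,"rz":-0.003},
  {"grip":1,"dx":-0.001,"dy":0.066,"dz":0,"rx":0,"ry":-0.002,"rz":-0.003},
  {"grip":1,"dx":-0.001,"dy":0.067,"dz":0,"rx":0,"ry":-0.002,"rz":-0.003},
  {"grip":1,"dx":-0.001,"dy":0.067,"dz":0,"rx":0,"ry":-0.002,"rz":-0.003},
])

```text
t: 7.9
ee_pos: [0.5122, 0.2, 0.0595]
tcp_rot: [[0.98, 0.003, -0.201], [0.201, -0.001, 0.98], [0.002, -1.0, -0.001]]
wrist_force: [-0.1, -0.7, -0.4]
width: 0.0245
```

```bash
python3 -c "
from h import *
st();rel(RP,place(0,0),'p');held('p1',16,16)
print('home ball px',proj('top',pk[0]),proj('side',pk[0]))
o=np.zeros((400,800,3),np.uint8)
for i,(n,x,y) in enumerate((('top',100,110),('side',140,200))):o[:,400*i:400*i+400]=cv2.resize(cv2.imread(f'pics/p1_{n}.png')[y:y+100,x:x+100],(400,400),interpolation=2)
cv2.imwrite('pics/p1.png',o)"
```

```text
t 7.9 [0.5122 0.2    0.0595] w 0.0245 F [-0.1  -0.67 -0.45] q [ 10.  39. 101.  -0.  40. -92.]
p d [-0.0005  0.0315  0.0021] r [ 0.002 -0.004  0.003]
top exp [139.8952 176.9827] seen [141.4211 172.2632] r 4.2
side exp [197.3927 269.8353] seen [193.8889 272.4444] r 4.9968996
ball [0.561  0.2083 0.0541] exp [0.5489 0.2076 0.0676] err 0.000852302580599378 diff tool [ 0.012   0.0135 -0.0017]
home ball px [[143.306  179.3504]] [[198.8092 279.3969]]
```

View pics/p1.png

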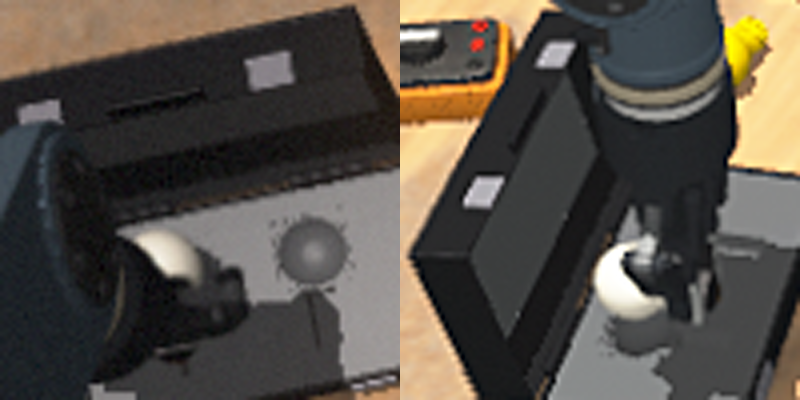

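Call:
servo_tool([
  {"grip":1,"dx":0,"dy":0.002,"dz":0.001,"rx":0,"ry":-0.004,"rz":0.003},
  {"grip":1,"dx":0,"dy":0.005,"dz":0.002,"rx":0,"ry":-0.004,"rz":0.003},
  {"grip":1,"dx":0,"dy":0.009,"dz":0.003,"rx":0,"ry":-0.004,"rz":0.003},
  {"grip":1,"dx":0,"dy":0.013,"dz":0.003,"rx":0,"ry":-0.004,"rz":0.003},
  {"grip":1,"dx":0,"dy":0.017,"dz":0.003,"rx":0,"ry":-0.004,"rz":0.003},
  {"grip":1,"dx":0,"dy":0.021,"dz":0.003,"rx":0,"ry":-0.004,"rz":0.003},
  {"grip":1,"dx":0,"dy":0.024,"dz":0.003,"rx":0,"ry":-0.004,"rz":0.003},
  {"grip":1,"dx":0,"dy":0.026,"dz":0.003,"rx":0,"ry":-0.004,"rz":0.003},
  {"grip":1,"dx":0,"dy":0.026,"dz":0.003,"rx":0,"ry":-0.004,"rz":0.003},
  {"grip":1,"dx":0,"dy":0.026,"dz":0.003,"rx":0,"ry":-0.004,"rz":0.003},
])

```text
t: 8.83
ee_pos: [0.5119, 0.2029, 0.034]
tcp_rot: [[0.979, 0.001, -0.204], [0.204, -0.001, 0.979], [0.001, -1.0, -0.001]]
wrist_force: [-0.2, -0.5, 0.4]
width: 0.0244
```

```bash
python3 -c "
from h import *
st();rel(RP,place(0,0)+[.001,.0006,0],'p');print(proj('side',monitor.sense()['ee_pos']+.0375*cx_+.008*z),onz('top',(177.6,172.1),.026))
cv2.imwrite('pics/p2.png',cv2.resize(cams.get_image('side')[245:305,165:240],None,fx=8,fy=8,interpolation=2))"
```

```text
t 8.83 [0.5119 0.2029 0.034 ] w 0.0244 F [-0.21 -0.46  0.44] q [ 10.  42. 101.  -0.  37. -92.]
p d [ 0.0003  0.006  -0.0004] r [ 0.002 -0.     0.001]
[[198.1184 277.9541]] [0.5669 0.1321 0.026 ]
```

View pics/p2.png

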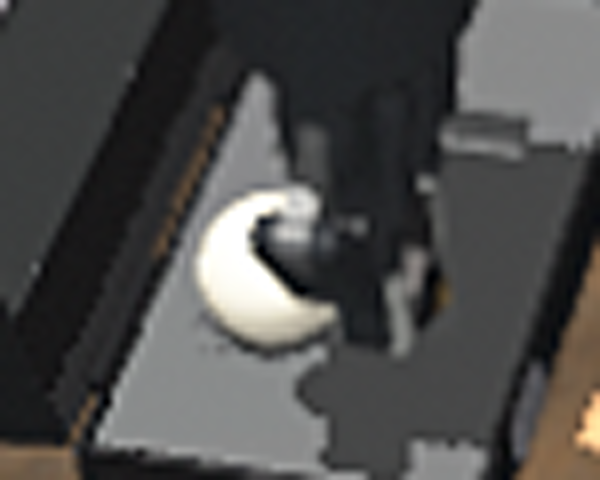

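Call:
servo_tool([
  {"grip":1,"dx":0,"dy":0.0003,"dz":0,"rx":0,"ry":0,"rz":0},
  {"grip":1,"dx":0,"dy":0.0007,"dz":0,"rx":0,"ry":0,"rz":0},
  {"grip":1,"dx":0,"dy":0.001,"dz":0,"rx":0,"ry":0,"rz":0},
  {"grip":1,"dx":0,"dy":0.0015,"dz":0,"rx":0,"ry":0,"rz":0},
  {"grip":1,"dx":0,"dy":0.002,"dz":0,"rx":0,"ry":0,"rz":0},
  {"grip":1,"dx":0,"dy":0.0025,"dz":0,"rx":0,"ry":0,"rz":0},
  {"grip":1,"dx":0,"dy":0.003,"dz":0,"rx":0,"ry":0,"rz":0},
  {"grip":1,"dx":0,"dy":0.003,"dz":0,"rx":0,"ry":0,"rz":0},
  {"grip":1,"dx":0,"dy":0.003,"dz":0,"rx":0,"ry":0,"rz":0},
  {"grip":1,"dx":0,"dy":0.003,"dz":0,"rx":0,"ry":0,"rz":0},
])

```text
t: 9.72
ee_pos: [0.5119, 0.203, 0.0311]
tcp_rot: [[0.979, 0.001, -0.205], [0.205, -0.001, 0.979], [0.001, -1.0, -0.001]]
wrist_force: [0.2, 1.2, 0.1]
width: 0.0245
```

```bash
python3 -c "
from h import *
st();print(monitor.sense()['torque'])"
```

```text
t 9.72 [0.5119 0.203  0.0311] w 0.0245 F [0.21 1.22 0.14] q [ 10.  42. 101.  -0.  37. -92.]
[-0.0209 -0.0017  0.0231]
```

Call:
servo_tool([
  {"grip":1,"dx":0,"dy":0.0003,"dz":0,"rx":0,"ry":0,"rz":0},
  {"grip":1,"dx":0,"dy":0.0005,"dz":0,"rx":0,"ry":0,"rz":0},
  {"grip":1,"dx":0,"dy":0.0008,"dz":0,"rx":0,"ry":0,"rz":0},
  {"grip":1,"dx":0,"dy":0.001,"dz":0,"rx":0,"ry":0,"rz":0},
  {"grip":1,"dx":0,"dy":0.0013,"dz":0,"rx":0,"ry":0,"rz":0},
  {"grip":1,"dx":0,"dy":0.0015,"dz":0,"rx":0,"ry":0,"rz":0},
  {"grip":1,"dx":0,"dy":0.0015,"dz":0,"rx":0,"ry":0,"rz":0},
  {"grip":1,"dx":0,"dy":0.0015,"dz":0,"rx":0,"ry":0,"rz":0},
  {"grip":1,"dx":0,"dy":0.0015,"dz":0,"rx":0,"ry":0,"rz":0},
  {"grip":1,"dx":0,"dy":0.0015,"dz":0,"rx":0,"ry":0,"rz":0},
])

```text
t: 10.55
ee_pos: [0.512, 0.203, 0.0297]
tcp_rot: [[0.979, 0.001, -0.205], [0.205, -0.001, 0.979], [0.001, -1.0, -0.001]]
wrist_force: [0.7, -0.4, -0.8]
width: 0.0243
```

```bash
python3 -c "
from h import *
st();print(monitor.sense()['torque'])"
```

```text
t 10.55 [0.512  0.203  0.0297] w 0.0243 F [ 0.66 -0.36 -0.77] q [ 10.  42. 101.  -0.  37. -92.]
[-0.0203 -0.0462 -0.0481]
```

Call:
servo_tool([
  {"grip":1,"dx":0,"dy":0.0003,"dz":0,"rx":0,"ry":0,"rz":0},
  {"grip":1,"dx":0,"dy":0.0006,"dz":0,"rx":0,"ry":0,"rz":0},
  {"grip":1,"dx":0,"dy":0.001,"dz":0,"rx":0,"ry":0,"rz":0},
  {"grip":1,"dx":0,"dy":0.001,"dz":0,"rx":0,"ry":0,"rz":0},
  {"grip":0.68,"dx":0,"dy":0.001,"dz":0,"rx":0,"ry":0,"rz":0},
  {"grip":0.66,"dx":0,"dy":0.001,"dz":0,"rx":0,"ry":0,"rz":0},
  {"grip":0.64,"dx":0,"dy":0.001,"dz":0,"rx":0,"ry":0,"rz":0},
  {"grip":0.6,"dx":0,"dy":0.001,"dz":0,"rx":0,"ry":0,"rz":0},
  {"grip":0.5,"dx":0,"dy":0.001,"dz":0,"rx":0,"ry":0,"rz":0},
  {"grip":0.45,"dx":0,"dy":0.001,"dz":0,"rx":0,"ry":0,"rz":0},
], force=25)

```text
t: 11.38
ee_pos: [0.5119, 0.203, 0.0285]
tcp_rot: [[0.979, 0.001, -0.205], [0.205, -0.001, 0.979], [0.001, -1.0, -0.001]]
wrist_force: [-0.1, 0.6, -0.5]
width: 0.0467
```

```bash
python3 -c "
from h import *
st();p=monitor.sense()['ee_pos']
rel(RG,np.array([.5,.03,.26]),'mid');rel(RM,np.array([.53,.06,.26]),'mid2')"
```

```text
t 11.38 [0.5119 0.203  0.0285] w 0.0467 F [-0.13  0.61 -0.5 ] q [ 10.  43. 101.  -0.  37. -92.]
mid d [-0.0468 -0.2313 -0.1672] r [-0.487  1.956 -0.485]
mid2 d [-0.0113 -0.2313 -0.144 ] r [-0.243  0.978 -0.242]
```

Call:
servo_tool([
  {"grip":0.4,"dx":0,"dy":-0.01,"dz":0,"rx":0,"ry":0,"rz":0},
  {"grip":0.4,"dx":0,"dy":-0.03,"dz":0,"rx":0,"ry":0,"rz":0},
  {"grip":0.4,"dx":0,"dy":-0.06,"dz":0,"rx":0,"ry":0,"rz":0},
  {"grip":0.4,"dx":0,"dy":-0.095,"dz":-0.01,"rx":-0.03,"ry":0.12,"rz":-0.03},
  {"grip":0.4,"dx":-0.001,"dy":-0.125,"dz":-0.03,"rx":-0.06,"ry":0.25,"rz":-0.06},
  {"grip":0.4,"dx":-0.003,"dy":-0.155,"dz":-0.053,"rx":-0.095,"ry":0.39,"rz":-0.095},
  {"grip":0.4,"dx":-0.005,"dy":-0.18,"dz":-0.076,"rx":-0.13,"ry":0.53,"rz":-0.13},
  {"grip":0.4,"dx":-0.007,"dy":-0.2,"dz":-0.1,"rx":-0.167,"ry":0.68,"rz":-0.167},
  {"grip":0.4,"dx":-0.009,"dy":-0.218,"dz":-0.122,"rx":-0.205,"ry":0.83,"rz":-0.205},
  {"grip":0.4,"dx":-0.011,"dy":-0.231,"dz":-0.144,"rx":-0.243,"ry":0.978,"rz":-0.242},
])

```text
t: 12.22
ee_pos: [0.5305, 0.0589, 0.2629]
tcp_rot: [[0.821, 0.153, 0.55], [-0.515, -0.217, 0.829], [0.246, -0.964, -0.1]]
wrist_force: [0.1, 0.5, 0.3]
width: 0.0514
```

```bash
python3 -c "
from h import *
st();rel(RG,grasp('far',.10),'far h')
T=cams.get_image('top');S=cams.get_image('side')
o=np.zeros((400,800,3),np.uint8)
for i,(im,x,y) in enumerate(((T,110,135),(S,150,220))):o[:,400*i:400*i+400]=cv2.resize(im[y:y+100,x:x+100],(400,400),interpolation=2)
cv2.imwrite('pics/r1.png',o);cv2.imwrite('pics/r1_top.png',T);cv2.imwrite('pics/r1_side.png',S)
print('home',proj('top',pk[0]),proj('side',pk[0]))"
```

```text
t 12.22 [0.5305 0.0589 0.2629] w 0.0514 F [0.12 0.51 0.27] q [  1.  19.  98. -16.  55. -48.]
far h d [ 0.1354  0.168  -0.0829] r [-0.245  0.969 -0.239]
home [[143.306  179.3504]] [[198.8092 279.3969]]
```

View pics/r1.png

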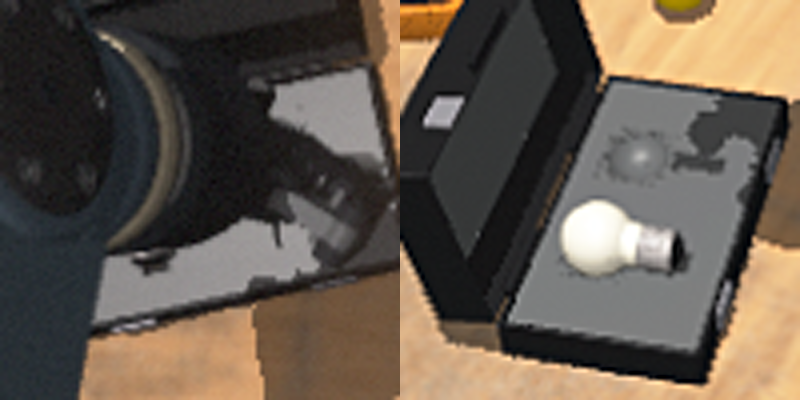

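Call:
servo_tool([
  {"grip":0.4,"dx":0.012,"dy":0.01,"dz":-0.008,"rx":-0.027,"ry":0.108,"rz":-0.027},
  {"grip":0.4,"dx":0.026,"dy":0.022,"dz":-0.017,"rx":-0.054,"ry":0.215,"rz":-0.053},
  {"grip":0.4,"dx":0.042,"dy":0.038,"dz":-0.027,"rx":-0.082,"ry":0.323,"rz":-0.08},
  {"grip":0.4,"dx":0.058,"dy":0.056,"dz":-0.037,"rx":-0.109,"ry":0.43,"rz":-0.106},
  {"grip":0.4,"dx":0.075,"dy":0.077,"dz":-0.047,"rx":-0.136,"ry":0.538,"rz":-0.133},
  {"grip":0.4,"dx":0.092,"dy":0.1,"dz":-0.057,"rx":-0.163,"ry":0.646,"rz":-0.16},
  {"grip":0.4,"dx":0.108,"dy":0.125,"dz":-0.067,"rx":-0.19,"ry":0.754,"rz":-0.186},
  {"grip":0.4,"dx":0.123,"dy":0.148,"dz":-0.076,"rx":-0.218,"ry":0.861,"rz":-0.212},
  {"grip":0.4,"dx":0.135,"dy":0.167,"dz":-0.083,"rx":-0.245,"ry":0.969,"rz":-0.239},
  {"grip":0.4,"dx":0.135,"dy":0.167,"dz":-0.083,"rx":-0.245,"ry":0.969,"rz":-0.239},
])

```text
t: 13.15
ee_pos: [0.621, -0.1151, 0.1351]
tcp_rot: [[0.189, 0.088, 0.978], [-0.865, -0.457, 0.209], [0.465, -0.885, -0.01]]
wrist_force: [0.1, 1.0, -0.3]
width: 0.051
```

```bash
python3 -c "
from h import *
st();rel(RG,grasp('far',.03),'far3')
T=cams.get_image('top');cv2.imwrite('pics/f_top.png',T);q=proj('top',ball['far'])[0];x,y=(q-14).astype(int);w=cv2.cvtColor(T[y:y+28,x:x+28],cv2.COLOR_BGR2HSV)
m=((w[...,1]<60)&(w[...,2]>150)).astype(np.uint8);dt=cv2.distanceTransform(m,cv2.DIST_L2,5);Y,X=np.nonzero(dt>dt.max()-.9);print(q,X.mean()+x,Y.mean()+y,dt.max())"
```

```text
t 13.15 [ 0.621  -0.1151  0.1351] w 0.051 F [ 0.1   1.03 -0.3 ] q [ -9.  38.  93. -37.  46.   5.]
far3 d [0.0047 0.0641 0.0008] r [ 0.009  0.011 -0.006]
[316.8106 138.1951] 315.0 131.66666666666666 9.5907
```

```bash
python3 -c "
from h import *
T=cv2.imread('pics/f_top.png');w=cv2.cvtColor(T[112:165,290:345],cv2.COLOR_BGR2HSV)
m=((w[...,1]<60)&(w[...,2]>150))
for i,r in enumerate(m[::1]):print(112+i,''.join('#' if v else '.' for v in r))"
```

```text
112 ...............................................########
113 ..........................................#############
114 .......................................################
115 ....................................###################
116 .................................######################
117 .............................##########################
118 ..........................#############################
119 .......................################################
120 ....................###################################
121 .................######################################
122 ..............#########################################
123 ...........#####.######################################
124 ........#####.#########################################
125 .....####################################...########.#.
126 ..#########.##.#######################.......#######.#.
127 ###.#########.#####################..........#######.##
128 ..##..##########################.............########.#
129 .##.#.##########################....##........########.
130 ##.#############
[... 1379 characters left out ...]
........################################
154 ....................###################################
155 ..#.............####.##################################
156 ......#.......#########################################
157 ....###....##.#########################################
158 ...###.#.####...###########.###########################
159 ...####.####.#.#.######################################
160 ...#################.##################################
161 .....###############..#################################
162 ....##########....###########.#.###################..##
163 ......#########....#..#.#######################......##
164 ....##..#...#.#.....######.################...........#
```

Call:
servo_tool([
  {"grip":0.4,"dx":-0.001,"dy":0.01,"dz":0,"rx":0,"ry":0,"rz":0},
  {"grip":0.4,"dx":-0.001,"dy":0.02,"dz":0,"rx":0,"ry":0,"rz":0},
  {"grip":0.4,"dx":-0.001,"dy":0.03,"dz":0,"rx":0,"ry":0,"rz":0},
  {"grip":0.4,"dx":-0.001,"dy":0.04,"dz":0,"rx":0,"ry":0,"rz":0},
  {"grip":0.4,"dx":-0.001,"dy":0.048,"dz":0,"rx":0,"ry":0,"rz":0},
  {"grip":0.4,"dx":-0.001,"dy":0.054,"dz":0,"rx":0,"ry":0,"rz":0},
  {"grip":0.4,"dx":-0.001,"dy":0.06,"dz":0,"rx":0,"ry":0,"rz":0},
  {"grip":0.4,"dx":-0.001,"dy":0.06,"dz":0,"rx":0,"ry":0,"rz":0},
  {"grip":0.4,"dx":-0.001,"dy":0.06,"dz":0,"rx":0,"ry":0,"rz":0},
  {"grip":0.4,"dx":-0.001,"dy":0.06,"dz":0,"rx":0,"ry":0,"rz":0},
])

```text
t: 14.03
ee_pos: [0.6271, -0.1405, 0.0863]
tcp_rot: [[0.188, 0.095, 0.978], [-0.864, -0.458, 0.211], [0.467, -0.884, -0.004]]
wrist_force: [-0.8, 0.5, 0.9]
width: 0.0514
```

```bash
python3 -c "
from h import *
st();rel(RG,grasp('far'),'far')"
```

```text
t 14.03 [ 0.6271 -0.1405  0.0863] w 0.0514 F [-0.81  0.54  0.94] q [-11.  42.  93. -41.  41.   8.]
far d [ 0.0044  0.0387 -0.0003] r [ 0.001  0.01  -0.003]
```

Call:
servo_tool([
  {"grip":0.4,"dx":0.002,"dy":0.003,"dz":0,"rx":0,"ry":0.01,"rz":-0.003},
  {"grip":0.4,"dx":0.004,"dy":0.009,"dz":0,"rx":0,"ry":0.01,"rz":-0.003},
  {"grip":0.4,"dx":0.0045,"dy":0.016,"dz":0,"rx":0,"ry":0.01,"rz":-0.003},
  {"grip":0.4,"dx":0.0045,"dy":0.023,"dz":0,"rx":0,"ry":0.01,"rz":-0.003},
  {"grip":0.4,"dx":0.0045,"dy":0.03,"dz":0,"rx":0,"ry":0.01,"rz":-0.003},
  {"grip":0.4,"dx":0.0045,"dy":0.035,"dz":0,"rx":0,"ry":0.01,"rz":-0.003},
  {"grip":0.4,"dx":0.0045,"dy":0.0385,"dz":0,"rx":0,"ry":0.01,"rz":-0.003},
  {"grip":0.4,"dx":0.0045,"dy":0.0385,"dz":0,"rx":0,"ry":0.01,"rz":-0.003},
  {"grip":0.4,"dx":0.0045,"dy":0.0385,"dz":0,"rx":0,"ry":0.01,"rz":-0.003},
  {"grip":0.4,"dx":0.0045,"dy":0.0385,"dz":0,"rx":0,"ry":0.01,"rz":-0.003},
])

```text
t: 14.87
ee_pos: [0.6314, -0.1619, 0.0542]
tcp_rot: [[0.181, 0.095, 0.979], [-0.864, -0.46, 0.204], [0.47, -0.883, -0.001]]
wrist_force: [0.3, -0.5, -1.0]
width: 0.0512
```

```bash
python3 -c "
from h import *
st();rel(RG,grasp('far'),'far')"
```

```text
t 14.87 [ 0.6314 -0.1619  0.0542] w 0.0512 F [ 0.31 -0.45 -0.95] q [-13.  46.  93. -44.  38.  10.]
far d [ 0.      0.0001 -0.0002] r [0.001 0.    0.   ]
```

Pose is exact, so close and lift straight off.

Call:
servo_tool([
  {"grip":0.6,"dx":0,"dy":0,"dz":0,"rx":0,"ry":0,"rz":0},
  {"grip":0.7,"dx":0,"dy":0,"dz":0,"rx":0,"ry":0,"rz":0},
  {"grip":0.8,"dx":0,"dy":0,"dz":0,"rx":0,"ry":0,"rz":0},
  {"grip":1,"dx":0,"dy":0,"dz":0,"rx":0,"ry":0,"rz":0},
  {"grip":1,"dx":0,"dy":0,"dz":0,"rx":0,"ry":0,"rz":0},
  {"grip":1,"dx":0,"dy":0,"dz":0,"rx":0,"ry":0,"rz":0},
  {"grip":1,"dx":0,"dy":0,"dz":0,"rx":0,"ry":0,"rz":0},
  {"grip":1,"dx":0,"dy":-0.003,"dz":0,"rx":0,"ry":0,"rz":0},
  {"grip":1,"dx":0,"dy":-0.008,"dz":0,"rx":0,"ry":0,"rz":0},
  {"grip":1,"dx":0,"dy":-0.014,"dz":0,"rx":0,"ry":0,"rz":0},
], force=40)

```text
t: 15.7
ee_pos: [0.6296, -0.1557, 0.0662]
tcp_rot: [[0.181, 0.093, 0.979], [-0.865, -0.46, 0.203], [0.469, -0.883, -0.002]]
wrist_force: [-0.3, -1.0, 0.3]
width: 0.0243
```

Call:
servo_tool([
  {"grip":1,"dx":0,"dy":-0.004,"dz":0,"rx":0,"ry":0,"rz":0},
  {"grip":1,"dx":0,"dy":-0.01,"dz":0,"rx":0,"ry":0,"rz":0},
  {"grip":1,"dx":0,"dy":-0.017,"dz":0,"rx":0,"ry":0,"rz":0},
  {"grip":1,"dx":0,"dy":-0.025,"dz":0,"rx":0,"ry":0,"rz":0},
  {"grip":1,"dx":0,"dy":-0.034,"dz":0,"rx":0,"ry":0,"rz":0},
  {"grip":1,"dx":0,"dy":-0.043,"dz":0,"rx":0,"ry":0,"rz":0},
  {"grip":1,"dx":0,"dy":-0.052,"dz":0,"rx":0,"ry":0,"rz":0},
  {"grip":1,"dx":0,"dy":-0.058,"dz":0,"rx":0,"ry":0,"rz":0},
  {"grip":1,"dx":0,"dy":-0.06,"dz":0,"rx":0,"ry":0,"rz":0},
  {"grip":1,"dx":0,"dy":-0.06,"dz":0,"rx":0,"ry":0,"rz":0},
])

```text
t: 16.53
ee_pos: [0.6247, -0.1276, 0.1204]
tcp_rot: [[0.18, 0.096, 0.979], [-0.864, -0.46, 0.204], [0.47, -0.883, 0.0]]
wrist_force: [-0.2, 0.6, -1.1]
width: 0.0245
```

```bash
python3 -c "
from h import *
st();s=monitor.sense();R=s['tcp_rot'];e=s['ee_pos']-.008*R[:,1]+.0375*R[:,0];q=proj('top',e)[0];print(q)
T=cams.get_image('top');x,y=(q-18).astype(int);w=cv2.cvtColor(T[y:y+36,x:x+36],cv2.COLOR_BGR2HSV)
m=((w[...,1]<60)&(w[...,2]>195)).astype(np.uint8);dt=cv2.distanceTransform(np.pad(m,1),cv2.DIST_L2,5)[1:-1,1:-1];Y,X=np.nonzero(dt>dt.max()-.9);print(X.mean()+x,Y.mean()+y,dt.max())
rel(RM,np.array([.53,.03,.25]),'mid')"
```

```text
t 16.53 [ 0.6247 -0.1276  0.1204] w 0.0245 F [-0.19  0.56 -1.1 ] q [-10.  39.  93. -39.  44.   6.]
[304.8912 133.2126]
304.5 132.0 9.7876
mid d [-0.0923 -0.1965 -0.0603] r [ 0.245 -0.978  0.244]
```

Call:
servo_tool([
  {"grip":1,"dx":-0.004,"dy":-0.012,"dz":-0.004,"rx":0.02,"ry":-0.08,"rz":0.02},
  {"grip":1,"dx":-0.012,"dy":-0.03,"dz":-0.01,"rx":0.045,"ry":-0.18,"rz":0.045},
  {"grip":1,"dx":-0.022,"dy":-0.05,"dz":-0.016,"rx":0.07,"ry":-0.28,"rz":0.07},
  {"grip":1,"dx":-0.032,"dy":-0.072,"dz":-0.022,"rx":0.095,"ry":-0.38,"rz":0.095},
  {"grip":1,"dx":-0.042,"dy":-0.094,"dz":-0.029,"rx":0.12,"ry":-0.48,"rz":0.12},
  {"grip":1,"dx":-0.052,"dy":-0.116,"dz":-0.035,"rx":0.145,"ry":-0.58,"rz":0.145},
  {"grip":1,"dx":-0.062,"dy":-0.138,"dz":-0.042,"rx":0.17,"ry":-0.68,"rz":0.17},
  {"grip":1,"dx":-0.072,"dy":-0.16,"dz":-0.048,"rx":0.195,"ry":-0.78,"rz":0.195},
  {"grip":1,"dx":-0.082,"dy":-0.18,"dz":-0.054,"rx":0.22,"ry":-0.88,"rz":0.22},
  {"grip":1,"dx":-0.092,"dy":-0.196,"dz":-0.06,"rx":0.245,"ry":-0.978,"rz":0.244},
])

```text
t: 17.42
ee_pos: [0.5298, 0.0302, 0.2502]
tcp_rot: [[0.827, 0.148, 0.542], [-0.508, -0.213, 0.834], [0.239, -0.966, -0.101]]
wrist_force: [-0.0, -1.0, 0.0]
width: 0.0244
```

```bash
cat >> h.py <<'E'
P1=np.array([.5284,.1247,.0280])
E
python3 -c "
from h import *
st();rel(RP,P1+[0,0,.09],'h')"
```

```text
t 17.42 [0.5298 0.0302 0.2502] w 0.0244 F [-0.01 -0.97  0.03] q [ -2.  20. 100. -15.  52. -51.]
h d [-0.0808  0.1073  0.0915] r [ 0.242 -0.974  0.242]
```

Call:
servo_tool([
  {"grip":1,"dx":-0.009,"dy":0.008,"dz":0.01,"rx":0.027,"ry":-0.108,"rz":0.027},
  {"grip":1,"dx":-0.018,"dy":0.018,"dz":0.02,"rx":0.054,"ry":-0.216,"rz":0.054},
  {"grip":1,"dx":-0.027,"dy":0.029,"dz":0.03,"rx":0.081,"ry":-0.324,"rz":0.081},
  {"grip":1,"dx":-0.036,"dy":0.041,"dz":0.04,"rx":0.108,"ry":-0.432,"rz":0.108},
  {"grip":1,"dx":-0.045,"dy":0.054,"dz":0.051,"rx":0.135,"ry":-0.54,"rz":0.135},
  {"grip":1,"dx":-0.054,"dy":0.068,"dz":0.062,"rx":0.163,"ry":-0.652,"rz":0.163},
  {"grip":1,"dx":-0.064,"dy":0.082,"dz":0.073,"rx":0.19,"ry":-0.76,"rz":0.19},
  {"grip":1,"dx":-0.073,"dy":0.096,"dz":0.083,"rx":0.218,"ry":-0.874,"rz":0.218},
  {"grip":1,"dx":-0.081,"dy":0.107,"dz":0.091,"rx":0.242,"ry":-0.974,"rz":0.242},
  {"grip":1,"dx":-0.081,"dy":0.107,"dz":0.091,"rx":0.242,"ry":-0.974,"rz":0.242},
])

```text
t: 18.25
ee_pos: [0.5278, 0.1238, 0.1145]
tcp_rot: [[0.979, -0.005, -0.202], [0.202, -0.001, 0.979], [-0.005, -1.0, 0.0]]
wrist_force: [-0.2, -0.9, -0.5]
width: 0.0245
```

Call:
servo_tool([
  {"grip":1,"dx":0,"dy":0.0,"dz":0,"rx":0,"ry":0,"rz":0},
  {"grip":1,"dx":0,"dy":0.006,"dz":0,"rx":0,"ry":0,"rz":0},
  {"grip":1,"dx":0,"dy":0.014,"dz":0,"rx":0,"ry":0,"rz":0},
  {"grip":1,"dx":0,"dy":0.023,"dz":0,"rx":0,"ry":0,"rz":0},
  {"grip":1,"dx":0,"dy":0.033,"dz":0,"rx":0,"ry":0,"rz":0},
  {"grip":1,"dx":0,"dy":0.043,"dz":0,"rx":0,"ry":0,"rz":0},
  {"grip":1,"dx":0,"dy":0.052,"dz":0,"rx":0,"ry":0,"rz":0},
  {"grip":1,"dx":0,"dy":0.06,"dz":0,"rx":0,"ry":0,"rz":0},
  {"grip":1,"dx":0,"dy":0.06,"dz":0,"rx":0,"ry":0,"rz":0},
  {"grip":1,"dx":0,"dy":0.06,"dz":0,"rx":0,"ry":0,"rz":0},
])

```text
t: 19.08
ee_pos: [0.5286, 0.1235, 0.0566]
tcp_rot: [[0.98, -0.001, -0.201], [0.201, -0.001, 0.98], [-0.001, -1.0, -0.001]]
wrist_force: [0.1, -0.4, 0.7]
width: 0.0243
```

```bash
python3 -c "
from h import *
st();rel(RP,P1,'p')"
```

```text
t 19.08 [0.5286 0.1235 0.0566] w 0.0243 F [ 0.05 -0.35  0.68] q [   1.   39.  101.   -0.   39. -100.]
p d [0.     0.0286 0.0012] r [ 0.001 -0.005 -0.001]
```

Call:
servo_tool([
  {"grip":1,"dx":0,"dy":0.002,"dz":0.0005,"rx":0,"ry":-0.005,"rz":0},
  {"grip":1,"dx":0,"dy":0.005,"dz":0.001,"rx":0,"ry":-0.005,"rz":0},
  {"grip":1,"dx":0,"dy":0.009,"dz":0.0012,"rx":0,"ry":-0.005,"rz":0},
  {"grip":1,"dx":0,"dy":0.013,"dz":0.0012,"rx":0,"ry":-0.005,"rz":0},
  {"grip":1,"dx":0,"dy":0.017,"dz":0.0012,"rx":0,"ry":-0.005,"rz":0},
  {"grip":1,"dx":0,"dy":0.02,"dz":0.0012,"rx":0,"ry":-0.005,"rz":0},
  {"grip":1,"dx":0,"dy":0.022,"dz":0.0012,"rx":0,"ry":-0.005,"rz":0},
  {"grip":1,"dx":0,"dy":0.023,"dz":0.0012,"rx":0,"ry":-0.005,"rz":0},
  {"grip":1,"dx":0,"dy":0.023,"dz":0.0012,"rx":0,"ry":-0.005,"rz":0},
  {"grip":1,"dx":0,"dy":0.023,"dz":0.0012,"rx":0,"ry":-0.005,"rz":0},
])

```text
t: 19.92
ee_pos: [0.5288, 0.1247, 0.0344]
tcp_rot: [[0.979, 0.001, -0.205], [0.205, -0.001, 0.979], [0.001, -1.0, -0.001]]
wrist_force: [-0.0, 0.0, -1.2]
width: 0.0245
```

```bash
python3 -c "
from h import *
st();rel(RP,P1,'p');print('exp ball',proj('side',monitor.sense()['ee_pos']+.0375*cx_+.008*z))
S=cams.get_image('side');w=cv2.cvtColor(S[230:300,175:245],cv2.COLOR_BGR2HSV)
m=(w[...,1]<60)&(w[...,2]>170)
for i,r in enumerate(m[:62]):print(230+i,''.join('#' if v else '.' for v in r))"
```

```text
t 19.92 [0.5288 0.1247 0.0344] w 0.0245 F [-0.    0.04 -1.19] q [   2.   42.  102.   -0.   36. -100.]
p d [-0.0004  0.0064  0.0001] r [0.002 0.    0.001]
exp ball [[207.9577 254.2814]]
230 ......................................................................
231 ......................................................................
232 ......................................................................
233 ......................................................................
234 ......................................................................
235 ......................................................................
236 ......................................................................
237 ......................................................................
238 ......................................................................
239 ......................................................................
240 ......................................................................
241 ......................................................................
242 ...........
[... 3034 characters left out ...]
.........................
283 ................##########################............................
284 .................#################..######............................
285 .................#################.....##.............................
286 ...................##########.........................................
287 .....................#######..........................................
288 ......................................................................
289 ......................................................................
290 ......................................................................
291 ......................................................................
```

Call:
servo_tool([
  {"grip":1,"dx":0,"dy":0.0005,"dz":0,"rx":0,"ry":0,"rz":0},
  {"grip":1,"dx":0,"dy":0.001,"dz":0,"rx":0,"ry":0,"rz":0},
  {"grip":1,"dx":0,"dy":0.0015,"dz":0,"rx":0,"ry":0,"rz":0},
  {"grip":1,"dx":0,"dy":0.002,"dz":0,"rx":0,"ry":0,"rz":0},
  {"grip":1,"dx":0,"dy":0.0025,"dz":0,"rx":0,"ry":0,"rz":0},
  {"grip":1,"dx":0,"dy":0.003,"dz":0,"rx":0,"ry":0,"rz":0},
  {"grip":1,"dx":0,"dy":0.0035,"dz":0,"rx":0,"ry":0,"rz":0},
  {"grip":1,"dx":0,"dy":0.004,"dz":0,"rx":0,"ry":0,"rz":0},
  {"grip":1,"dx":0,"dy":0.004,"dz":0,"rx":0,"ry":0,"rz":0},
  {"grip":1,"dx":0,"dy":0.004,"dz":0,"rx":0,"ry":0,"rz":0},
])

```text
t: 20.8
ee_pos: [0.5288, 0.1247, 0.0304]
tcp_rot: [[0.979, 0.001, -0.205], [0.205, -0.001, 0.979], [0.001, -1.0, -0.001]]
wrist_force: [-0.2, -0.5, 0.2]
width: 0.0247
```

```bash
python3 -c "
from h import *
st()"
```

```text
t 20.8 [0.5288 0.1247 0.0304] w 0.0247 F [-0.21 -0.52  0.18] q [   2.   42.  102.   -0.   36. -100.]
```

Call:
servo_tool([
  {"grip":1,"dx":0,"dy":0.0005,"dz":0,"rx":0,"ry":0,"rz":0},
  {"grip":1,"dx":0,"dy":0.001,"dz":0,"rx":0,"ry":0,"rz":0},
  {"grip":1,"dx":0,"dy":0.0015,"dz":0,"rx":0,"ry":0,"rz":0},
  {"grip":1,"dx":0,"dy":0.0018,"dz":0,"rx":0,"ry":0,"rz":0},
  {"grip":1,"dx":0,"dy":0.0018,"dz":0,"rx":0,"ry":0,"rz":0},
  {"grip":0.68,"dx":0,"dy":0.0018,"dz":0,"rx":0,"ry":0,"rz":0},
  {"grip":0.66,"dx":0,"dy":0.0018,"dz":0,"rx":0,"ry":0,"rz":0},
  {"grip":0.62,"dx":0,"dy":0.0018,"dz":0,"rx":0,"ry":0,"rz":0},
  {"grip":0.55,"dx":0,"dy":0.0018,"dz":0,"rx":0,"ry":0,"rz":0},
  {"grip":0.45,"dx":0,"dy":0.0018,"dz":0,"rx":0,"ry":0,"rz":0},
], force=25)

```text
t: 21.63
ee_pos: [0.5288, 0.1247, 0.0285]
tcp_rot: [[0.979, 0.001, -0.205], [0.205, -0.001, 0.979], [0.001, -1.0, -0.001]]
wrist_force: [-0.1, -0.2, 0.6]
width: 0.0465
```

Call:
servo_tool([
  {"grip":0.42,"dx":0,"dy":0,"dz":0,"rx":0,"ry":0,"rz":0},
  {"grip":0.42,"dx":0,"dy":-0.005,"dz":0,"rx":0,"ry":0,"rz":0},
  {"grip":0.42,"dx":0,"dy":-0.02,"dz":0,"rx":0,"ry":0,"rz":0},
  {"grip":0.42,"dx":0,"dy":-0.04,"dz":0,"rx":0,"ry":0,"rz":0},
  {"grip":0.42,"dx":-0.01,"dy":-0.07,"dz":-0.02,"rx":0,"ry":0,"rz":0},
  {"grip":0.42,"dx":-0.02,"dy":-0.1,"dz":-0.04,"rx":0,"ry":0,"rz":0},
  {"grip":0.42,"dx":-0.03,"dy":-0.13,"dz":-0.07,"rx":0,"ry":0,"rz":0},
  {"grip":0.42,"dx":-0.03,"dy":-0.16,"dz":-0.1,"rx":0,"ry":0,"rz":0},
  {"grip":0.6,"dx":-0.03,"dy":-0.19,"dz":-0.13,"rx":0,"ry":0,"rz":0},
  {"grip":0.8,"dx":-0.03,"dy":-0.21,"dz":-0.15,"rx":0,"ry":0,"rz":0},
])

```text
t: 22.47
ee_pos: [0.5307, -0.0302, 0.2419]
tcp_rot: [[0.979, 0.005, -0.204], [0.204, -0.003, 0.979], [0.004, -1.0, -0.003]]
wrist_force: [0.3, -0.2, -0.1]
width: 0.0262
```

```bash
python3 -c "
from h import *
st()
T=cams.get_image('top');S=cams.get_image('side');cv2.imwrite('pics/c_top.png',T);cv2.imwrite('pics/c_side.png',S)
o=np.zeros((560,800,3),np.uint8)
o[:,:400]=cv2.resize(T[90:230,80:180+0],(400,560),interpolation=2);o[:,400:]=cv2.resize(S[190:330,140:240],(400,560),interpolation=2)
cv2.imwrite('pics/c.png',o)
print(proj('top',pk),proj('side',pk))"
```

```text
t 22.47 [ 0.5307 -0.0302  0.2419] w 0.0262 F [ 0.3  -0.24 -0.05] q [ -15.   22.   95.   -0.   63. -117.]
[[143.306  179.3504]
 [176.9773 172.4641]] [[198.8092 279.3969]
 [208.8192 255.9011]]
```

View pics/c.png

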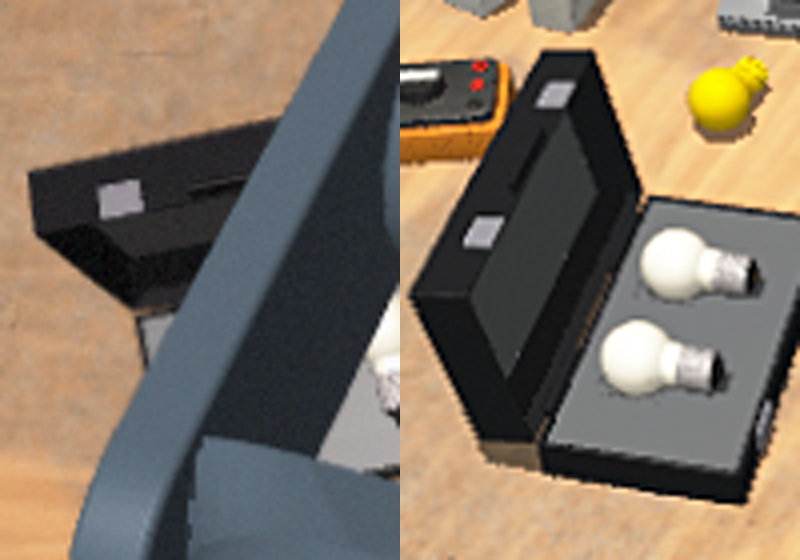

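```bash
cat >> h.py <<'E'
cc=pm+np.array([.0009,.0008,0])-.02*cx_;cc[2]=0
hinge=cc+.062*cx_+.028*z
def lid(th,l,h,w=0): # l along lid from hinge, h off rim plane, w along y
    return hinge+l*(-np.cos(th)*cx_+np.sin(th)*z)+h*(np.cos(th)*z+np.sin(th)*cx_)+w*cy_
E
python3 -c "
from h import *
obs={'outR':(175.9,202.2),'outL':(142.8,263.4),'inR':(188.8,202.2),'inL':(157.2,263.4)}
for th in np.arange(1.55,1.96,.05):
    q=proj('side',[lid(th,.124,.038,-.108),lid(th,.124,.038,.108),lid(th,.124,0,-.108),lid(th,.124,0,.108)])
    print(round(th,2),(q-np.array(list(obs.values()))).round(1).tolist())
print('hinge',hinge,proj('side',[hinge+.108*cy_,hinge-.108*cy_]))
S=cv2.imread('pics/top0.png');print(onz('top',(210,95),.03),onz('top',(235,88),.03))"
```

```text
1.55 [[6.6, -2.2], [5.8, -1.6], [8.1, -0.1], [7.7, 1.2]]
1.6 [[4.4, -1.9], [3.4, -1.4], [5.8, -0.4], [5.1, 0.8]]
1.65 [[2.2, -1.5], [1.0, -1.1], [3.4, -0.6], [2.4, 0.5]]
1.7 [[0.2, -1.0], [-1.3, -0.7], [1.1, -0.7], [-0.2, 0.3]]
1.75 [[-1.8, -0.5], [-3.5, -0.2], [-1.1, -0.7], [-2.7, 0.1]]
1.8 [[-3.8, 0.2], [-5.6, 0.4], [-3.4, -0.6], [-5.2, 0.1]]
1.85 [[-5.6, 1.0], [-7.6, 1.0], [-5.5, -0.5], [-7.6, 0.2]]
1.9 [[-7.3, 1.8], [-9.4, 1.8], [-7.6, -0.2], [-9.9, 0.4]]
1.95 [[-9.0, 2.8], [-11.2, 2.7], [-9.7, 0.2], [-12.2, 0.7]]
hinge [0.5982 0.1799 0.028 ] [[172.4745 300.6687]
 [201.3589 237.7528]]
[0.753  0.0579 0.03  ] [ 0.7709 -0.0017  0.03  ]
```

```bash
cat >> h.py <<'E'
def L(u,zz): return np.r_[(hinge+u*cx_)[:2],zz]
E
python3 -c "
from h import *
rel(RP,L(.095,.25),'a')"
```

```text
a d [ 0.2007 -0.0056  0.195 ] r [ 0.01  -0.005  0.014]
```

Call:
servo_tool([
  {"grip":1,"dx":0.02,"dy":-0.006,"dz":0.015,"rx":0,"ry":0,"rz":0},
  {"grip":1,"dx":0.045,"dy":-0.006,"dz":0.04,"rx":0,"ry":0,"rz":0},
  {"grip":1,"dx":0.07,"dy":-0.006,"dz":0.065,"rx":0,"ry":0,"rz":0},
  {"grip":1,"dx":0.095,"dy":-0.006,"dz":0.09,"rx":0,"ry":0,"rz":0},
  {"grip":1,"dx":0.12,"dy":-0.006,"dz":0.115,"rx":0,"ry":0,"rz":0},
  {"grip":1,"dx":0.145,"dy":-0.006,"dz":0.14,"rx":0,"ry":0,"rz":0},
  {"grip":1,"dx":0.17,"dy":-0.006,"dz":0.165,"rx":0,"ry":0,"rz":0},
  {"grip":1,"dx":0.19,"dy":-0.006,"dz":0.185,"rx":0,"ry":0,"rz":0},
  {"grip":1,"dx":0.2,"dy":-0.006,"dz":0.195,"rx":0,"ry":0,"rz":0},
  {"grip":1,"dx":0.2,"dy":-0.006,"dz":0.195,"rx":0,"ry":0,"rz":0},
])

```text
t: 23.4
ee_pos: [0.6854, 0.2081, 0.2425]
tcp_rot: [[0.978, -0.001, -0.209], [0.209, 0.0, 0.978], [-0.001, -1.0, 0.0]]
wrist_force: [0.5, -0.0, 0.6]
width: -0.0002
```

```bash
python3 -c "
from h import *
st();rel(RP,L(.095,.12),'b')"
```

```text
t 23.4 [0.6854 0.2081 0.2425] w -0.0002 F [ 0.54 -0.03  0.55] q [  8.  37.  67.   0.  76. -94.]
b d [ 0.0039  0.1225 -0.0099] r [-0.001  0.006 -0.001]
```

Call:
servo_tool([
  {"grip":1,"dx":0.004,"dy":0.01,"dz":-0.005,"rx":0,"ry":0.006,"rz":0},
  {"grip":1,"dx":0.004,"dy":0.025,"dz":-0.01,"rx":0,"ry":0.006,"rz":0},
  {"grip":1,"dx":0.004,"dy":0.04,"dz":-0.01,"rx":0,"ry":0.006,"rz":0},
  {"grip":1,"dx":0.004,"dy":0.06,"dz":-0.01,"rx":0,"ry":0.006,"rz":0},
  {"grip":1,"dx":0.004,"dy":0.08,"dz":-0.01,"rx":0,"ry":0.006,"rz":0},
  {"grip":1,"dx":0.004,"dy":0.095,"dz":-0.01,"rx":0,"ry":0.006,"rz":0},
  {"grip":1,"dx":0.004,"dy":0.11,"dz":-0.01,"rx":0,"ry":0.006,"rz":0},
  {"grip":1,"dx":0.004,"dy":0.122,"dz":-0.01,"rx":0,"ry":0.006,"rz":0},
  {"grip":1,"dx":0.004,"dy":0.122,"dz":-0.01,"rx":0,"ry":0.006,"rz":0},
  {"grip":1,"dx":0.004,"dy":0.122,"dz":-0.01,"rx":0,"ry":0.006,"rz":0},
])

```text
t: 24.23
ee_pos: [0.6909, 0.1937, 0.1215]
tcp_rot: [[0.98, -0.002, -0.199], [0.199, -0.002, 0.98], [-0.002, -1.0, -0.001]]
wrist_force: [0.8, -0.4, 0.3]
width: -0.0002
```

```bash
python3 -c "
from h import *
st()
for u,zz in((.065,.12),(.049,.12),(.023,.122),(-.0075,.126)):rel(RP,L(u,zz),str(u))"
```

```text
t 24.23 [0.6909 0.1937 0.1215] w -0.0002 F [ 0.77 -0.41  0.3 ] q [  7.  44.  72.  -0.  64. -95.]
0.065 d [-0.0285  0.0015  0.0053] r [ 0.001 -0.007 -0.003]
0.049 d [-0.0445  0.0016  0.0052] r [ 0.001 -0.007 -0.003]
0.023 d [-0.0705 -0.0004  0.005 ] r [ 0.001 -0.007 -0.003]
-0.0075 d [-0.1011 -0.0043  0.0049] r [ 0.001 -0.007 -0.003]
```

Call:
servo_tool([
  {"grip":1,"dx":-0.01,"dy":0.001,"dz":0.003,"rx":0,"ry":-0.007,"rz":0},
  {"grip":1,"dx":-0.02,"dy":0.001,"dz":0.005,"rx":0,"ry":-0.007,"rz":0},
  {"grip":1,"dx":-0.028,"dy":0.001,"dz":0.005,"rx":0,"ry":-0.007,"rz":0},
  {"grip":1,"dx":-0.036,"dy":0.001,"dz":0.005,"rx":0,"ry":-0.007,"rz":0},
  {"grip":1,"dx":-0.045,"dy":0.001,"dz":0.005,"rx":0,"ry":-0.007,"rz":0},
  {"grip":1,"dx":-0.054,"dy":0.001,"dz":0.005,"rx":0,"ry":-0.007,"rz":0},
  {"grip":1,"dx":-0.063,"dy":0,"dz":0.005,"rx":0,"ry":-0.007,"rz":0},
  {"grip":1,"dx":-0.072,"dy":-0.001,"dz":0.005,"rx":0,"ry":-0.007,"rz":0},
  {"grip":1,"dx":-0.081,"dy":-0.002,"dz":0.005,"rx":0,"ry":-0.007,"rz":0},
  {"grip":1,"dx":-0.09,"dy":-0.003,"dz":0.005,"rx":0,"ry":-0.007,"rz":0},
])

```text
t: 25.07
ee_pos: [0.602, 0.1812, 0.126]
tcp_rot: [[0.979, 0.001, -0.205], [0.205, -0.001, 0.979], [0.001, -1.0, -0.001]]
wrist_force: [1.2, 0.0, -1.0]
width: 0.0001
```

```bash
python3 -c "
from h import *
st()
S=cams.get_image('side');cv2.imwrite('pics/d_side.png',S)
for u,zz in((-.0075,.128),(-.0366,.118),(-.0613,.1),(-.0744,.084),(-.084,.066)):rel(RP,L(u,zz),str(u))"
```

```text
t 25.07 [0.602  0.1812 0.126 ] w 0.0001 F [ 1.21  0.   -0.98] q [  7.  38.  87.  -0.  55. -95.]
-0.0075 d [-0.0089 -0.0022 -0.0009] r [ 0.001  0.001 -0.004]
-0.0366 d [-0.0379  0.0078 -0.0008] r [ 0.001  0.001 -0.004]
-0.0613 d [-0.0626  0.0259 -0.0008] r [ 0.001  0.001 -0.004]
-0.0744 d [-0.0756  0.042  -0.0008] r [ 0.001  0.001 -0.004]
-0.084 d [-0.0852  0.06   -0.0007] r [ 0.001  0.001 -0.004]
```

Wrist force is about 1.2 N along +x, which fits the lid being pushed. Continue along the arc.

Call:
servo_tool([
  {"grip":1,"dx":-0.009,"dy":-0.002,"dz":0,"rx":0,"ry":0,"rz":0},
  {"grip":1,"dx":-0.018,"dy":0,"dz":0,"rx":0,"ry":0,"rz":0},
  {"grip":1,"dx":-0.028,"dy":0.003,"dz":0,"rx":0,"ry":0,"rz":0},
  {"grip":1,"dx":-0.038,"dy":0.008,"dz":0,"rx":0,"ry":0,"rz":0},
  {"grip":1,"dx":-0.047,"dy":0.013,"dz":0,"rx":0,"ry":0,"rz":0},
  {"grip":1,"dx":-0.056,"dy":0.02,"dz":0,"rx":0,"ry":0,"rz":0},
  {"grip":1,"dx":-0.063,"dy":0.026,"dz":0,"rx":0,"ry":0,"rz":0},
  {"grip":1,"dx":-0.07,"dy":0.034,"dz":0,"rx":0,"ry":0,"rz":0},
  {"grip":1,"dx":-0.076,"dy":0.042,"dz":0,"rx":0,"ry":0,"rz":0},
  {"grip":1,"dx":-0.08,"dy":0.048,"dz":0,"rx":0,"ry":0,"rz":0},
])

```text
t: 25.95
ee_pos: [0.5229, 0.1649, 0.0768]
tcp_rot: [[0.979, -0.001, -0.205], [0.205, -0.001, 0.979], [-0.001, -1.0, -0.001]]
wrist_force: [0.4, 0.5, 0.5]
width: 0.0001
```

```bash
python3 -c "
from h import *
st()
for u,zz in((-.084,.066),):rel(RP,L(u,zz),str(u))"
```

```text
t 25.95 [0.5229 0.1649 0.0768] w 0.0001 F [0.39 0.55 0.49] q [  6.  38. 100.  -0.  42. -96.]
-0.084 d [-0.0072  0.0108 -0.0007] r [ 0.001  0.001 -0.002]
```

Call:
servo_tool([
  {"grip":1,"dx":-0.001,"dy":0.002,"dz":0,"rx":0,"ry":0,"rz":0},
  {"grip":1,"dx":-0.003,"dy":0.004,"dz":0,"rx":0,"ry":0,"rz":0},
  {"grip":1,"dx":-0.004,"dy":0.006,"dz":0,"rx":0,"ry":0,"rz":0},
  {"grip":1,"dx":-0.005,"dy":0.008,"dz":0,"rx":0,"ry":0,"rz":0},
  {"grip":1,"dx":-0.005,"dy":0.009,"dz":0,"rx":0,"ry":0,"rz":0},
  {"grip":1,"dx":-0.005,"dy":0.01,"dz":0,"rx":0,"ry":0,"rz":0},
  {"grip":1,"dx":-0.005,"dy":0.0105,"dz":0,"rx":0,"ry":0,"rz":0},
  {"grip":1,"dx":-0.005,"dy":0.011,"dz":0,"rx":0,"ry":0,"rz":0},
  {"grip":1,"dx":-0.005,"dy":0.011,"dz":0,"rx":0,"ry":0,"rz":0},
  {"grip":1,"dx":-0.005,"dy":0.011,"dz":0,"rx":0,"ry":0,"rz":0},
])

```text
t: 26.78
ee_pos: [0.5198, 0.1641, 0.0666]
tcp_rot: [[0.979, 0.001, -0.205], [0.205, -0.001, 0.979], [0.001, -1.0, -0.001]]
wrist_force: [-0.0, -0.6, -0.4]
width: -0.0002
```

```bash
python3 -c "
from h import *
st()"
```

```text
t 26.78 [0.5198 0.1641 0.0666] w -0.0002 F [-0.02 -0.59 -0.36] q [  6.  38. 101.  -0.  41. -96.]
```

Call:
servo_tool([
  {"grip":1,"dx":0,"dy":0.0003,"dz":0,"rx":0,"ry":0,"rz":0},
  {"grip":1,"dx":0,"dy":0.0006,"dz":0,"rx":0,"ry":0,"rz":0},
  {"grip":1,"dx":0,"dy":0.0009,"dz":0,"rx":0,"ry":0,"rz":0},
  {"grip":1,"dx":0,"dy":0.0012,"dz":0,"rx":0,"ry":0,"rz":0},
  {"grip":1,"dx":0,"dy":0.0015,"dz":0,"rx":0,"ry":0,"rz":0},
  {"grip":1,"dx":0,"dy":0.0015,"dz":0,"rx":0,"ry":0,"rz":0},
  {"grip":1,"dx":0,"dy":0.0015,"dz":0,"rx":0,"ry":0,"rz":0},
  {"grip":1,"dx":0,"dy":0.0015,"dz":0,"rx":0,"ry":0,"rz":0},
  {"grip":1,"dx":0,"dy":0.0015,"dz":0,"rx":0,"ry":0,"rz":0},
  {"grip":1,"dx":0,"dy":0.0015,"dz":0,"rx":0,"ry":0,"rz":0},
])

```text
t: 27.62
ee_pos: [0.5197, 0.164, 0.066]
tcp_rot: [[0.979, 0.002, -0.205], [0.205, -0.001, 0.979], [0.001, -1.0, -0.001]]
wrist_force: [-0.9, -1.0, 7.2]
width: -0.0001
```

```bash
python3 -c "
from h import *
st()"
```

```text
t 27.62 [0.5197 0.164  0.066 ] w -0.0001 F [-0.87 -1.02  7.2 ] q [  6.  38. 101.  -0.  40. -96.]
```

Call:
servo_tool([
  {"grip":1,"dx":0,"dy":-0.005,"dz":0,"rx":0,"ry":0,"rz":0},
  {"grip":1,"dx":0,"dy":-0.02,"dz":0,"rx":0,"ry":0,"rz":0},
  {"grip":1,"dx":0,"dy":-0.05,"dz":0,"rx":0,"ry":0,"rz":0},
  {"grip":1,"dx":0,"dy":-0.08,"dz":-0.02,"rx":0,"ry":0,"rz":0},
  {"grip":1,"dx":0,"dy":-0.11,"dz":-0.05,"rx":0,"ry":0,"rz":0},
  {"grip":1,"dx":-0.01,"dy":-0.14,"dz":-0.08,"rx":0,"ry":0,"rz":0},
  {"grip":1,"dx":-0.02,"dy":-0.17,"dz":-0.11,"rx":0,"ry":0,"rz":0},
  {"grip":1,"dx":-0.03,"dy":-0.19,"dz":-0.14,"rx":0,"ry":0,"rz":0},
  {"grip":1,"dx":-0.03,"dy":-0.2,"dz":-0.15,"rx":0,"ry":0,"rz":0},
  {"grip":1,"dx":-0.03,"dy":-0.2,"dz":-0.15,"rx":0,"ry":0,"rz":0},
])

```text
t: 28.45
ee_pos: [0.523, 0.0084, 0.2685]
tcp_rot: [[0.979, 0.009, -0.202], [0.202, -0.003, 0.979], [0.008, -1.0, -0.005]]
wrist_force: [0.3, 0.7, 0.6]
width: -0.0
```

```bash
python3 -c "
from h import *
st()
S=cams.get_image('side');cv2.imwrite('pics/e.png',cv2.resize(S[130:330,120:340],None,fx=3.4,fy=3,interpolation=2))
print(proj('side',[lid(0,.124,.038,-.108),lid(0,.124,.038,.108),lid(0,0,.038,.108),lid(0,0,.038,-.108)]))"
```

```text
t 28.45 [0.523  0.0084 0.2685] w -0.0 F [0.27 0.73 0.56] q [ -11.   20.   94.   -0.   66. -113.]
[[245.747  233.5487]
 [221.9574 298.678 ]
 [169.9452 290.1381]
 [199.759  227.2581]]
```

View pics/e.png

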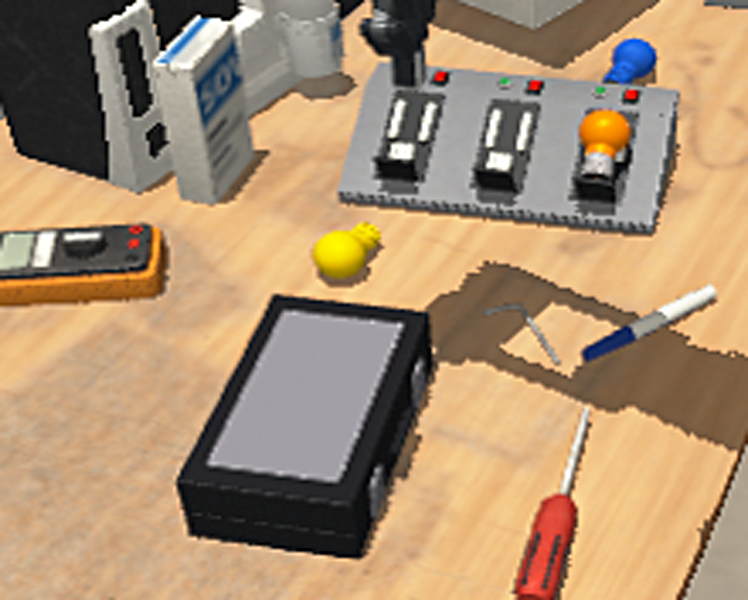

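The lid is shut. Its corners in this crop, about (430,312), (345,490), (180,482) and (270,297), match the projected shut corners to within about 1–2 px. The amber lamp is still in its bay at (604,140), and nothing else looks disturbed.

```bash
python3 -c "
from h import *
print(bot.finish_job());st()"
```

```text
the job is handed in; nothing more can be done
None
the job is handed in; nothing more can be done
```

Both white lamps are lying in the case's tray and the lid is shut. I handed the job in at about 28.5 s of robot time. I gripped each lamp by its cap, lifted it straight off the tester face and lowered it into its pocket. I then pushed the lid shut from behind with closed fingers.

**Seating:** before the lid closed, the side view showed both glass centres within about 1 px of where a fully seated lamp should be.

**Lid:** it resisted with 7.2 N at 66 mm height, against a nominal 67 mm when shut. The final picture matches the shut position to about 1–2 px.

**Amber lamp:** it is still in its bay, judged by eye in the final picture, and the gripper ended clear of everything.

**Checks that disagreed:**
- The gripper read 24.4 mm on the 26 mm caps, but both lamps held without slipping.
- Three automatic ball detections went wrong: one mixed in the grey tester face, one each time the gripper hid part of the ball. I re-read those positions from the pictures by hand.
- I felt no clear contact force when setting the lamps down, so each was released at about 0.5 mm above its nominal seated height.

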